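# Make a carrier of transmitters ready to travel

### The job

Get the transmitter carrier ready to travel: stand every transmitter, the tipped one in the lane as well as any lying about on the bench, upright on its foot in the carrier's lane beside those already there. Once the whole row is standing, swing the front guard fully up, then lock it by running the rod in from the left-hand end (the robot's left) through the cheek, both guard lugs and the far cheek until its handle is fully home against the cheek. Leave the other things on the bench where they are.

Things in the scene. Friction and masses are not known exactly. Their poses are not given: they have to be found in the camera images.
- tx1: a plug-on wireless transmitter: black, square in section 36 x 36 mm, 100 mm tall in all (the top 10 mm is a round steel collar 32 mm across), a blue band near the top, pale display; about 150 g. Origin: centre of its flat foot; z runs from the foot to the collar (up when it stands). Stands in the carrier's lane at the start, towards the lane's -y end.
- tx2: a plug-on wireless transmitter: black, square in section 36 x 36 mm, 100 mm tall in all (the top 10 mm is a round steel collar 32 mm across), a blue band near the top, pale display; about 150 g. Origin: centre of its flat foot; z runs from the foot to the collar (up when it stands). Stands in the carrier's lane at the start, towards the lane's +y end.
- tx3: a plug-on wireless transmitter: black, square in section 36 x 36 mm, 100 mm tall in all (the top 10 mm is a round steel collar 32 mm across), a blue band near the top, pale display; about 150 g. Origin: centre of its flat foot; z runs from the foot to the collar (up when it stands). Lies tipped over along the lane between two standing ones at the start.
- tx4: a plug-on wireless transmitter: black, square in section 36 x 36 mm, 100 mm tall in all (the top 10 mm is a round steel collar 32 mm across), a blue band near the top, pale display; about 150 g. Origin: centre of its flat foot; z runs from the foot to the collar (up when it stands). Lies on its side on the bench at the start; not there in every run.
- tx5: a plug-on wireless transmitter: black, square in section 36 x 36 mm, 100 mm tall in all (the top 10 mm is a round steel collar 32 mm across), a blue band near the top, pale display; about 150 g. Origin: centre of its flat foot; z runs from the foot to the collar (up when it stands). Lies on its side on the bench at the start; not there in every run.
- tx6: a plug-on wireless transmitter: black, square in section 36 x 36 mm, 100 mm tall in all (the top 10 mm is a round steel collar 32 mm across), a blue band near the top, pale display; about 150 g. Origin: centre of its flat foot; z runs from the foot to the collar (up when it stands). Lies on its side on the bench at the start; not there in every run.
- carrier: aluminium transport carrier bolted to the bench, base 140 (x) x 278 (y) mm. Origin: centre of its underside; x points away from the robot, y along the lane to the robot's left, z up. Back plate x +50 to +54 mm, top at z 70 mm. Two end cheeks, 10 mm thick, outer faces at y -139 and +139 mm, 60 mm tall, but 90 mm tall at the front (x -66 to -26 mm), where each has a 14 mm hole for the rod.
- lane (a point): centre of the lane's green floor, 10 mm above the carrier's underside; same axes as the carrier. The lane runs along y: 258 mm long between the cheeks (y -129 to +129 mm), 44 mm wide between two kerbs 4 mm thick that stand 8 mm above its floor (x 22 to 26 mm either side).
- carrier_entry (a point): centre of the rod hole on the outer (+y) face of the +y cheek, where the rod goes in (chamfered); carrier x -46, y +139, z 70 mm; same axes as the carrier. The rod runs along -y.
- carrier_exit (a point): centre of the rod hole on the outer (-y) face of the -y cheek, where the rod's point comes out; carrier x -46, y -139, z 70 mm; same axes as the carrier
- guard (a joint): angle (rad) of the carrier's front guard: 0 = upright, shut against its stop; up to 1.15 = folded down towards the robot. Stays where left (friction, under 0.15 N m). Hinge line along y at carrier x -46, z 18 mm. A clear panel 244 mm long, 12 mm black foam on its lane side, an aluminium top bar. Push or lift the bar along its arc to swing it up.
- guard_top (a point): middle of the upper edge of the guard's top bar, 44 mm from the hinge line, clear of the lugs; moves with the guard. The bar is 10 mm thick, 8 mm high.
- guard_lug (a point): centre of the hole of the guard's +y lug, 52 mm from the hinge line; moves with the guard. Two square lugs 26 x 26 mm, 18 mm long along y, centred at carrier y +55 and -55 mm, each with a 14 mm hole along y; they line up with the cheek holes when the guard is shut.
- rod: locking rod, about 100 g: steel shank 10 mm across, 290 mm long, the last 22 mm tapered to a point; square orange handle 18 x 18 x 70 mm. Origin: on the axis at the shoulder between handle and shank; x runs along the shank to the point, the handle to x = -70 mm. Starts on the bench, point away from the robot. Home: shoulder against the +y cheek, point 12 mm out of the -y cheek.
- screwdriver: orange-handled screwdriver lying on the bench; bystander. Origin: middle of its underside
- blue_bin: empty blue plastic bin 160 x 110 x 60 mm; bystander. Origin: centre of its underside
- adapter_a: black plug-in power adapter 75 x 45 x 30 mm; bystander. Origin: centre of its underside
- adapter_b: another such adapter; bystander
- grille_head: grey microphone grille head, 51 mm across, 66 mm tall, standing; bystander. Origin: centre of its underside
- tape_roll: roll of tape lying flat, 90 mm across, 24 mm high; bystander. Origin: centre of its underside

How it is judged:
On the way, in this order (a step that is already met when the one before it is completed fails the run):
1. every transmitter stands upright in the lane, with the guard still down (angle between each of tx1, tx2, tx3, tx4, tx5, tx6's own z axis and vertical below 0.12 rad and x of tx1 in the frame of carrier between -0.015 and 0.015 m and y of tx1 in the frame of carrier between -0.125 and 0.125 m and z of tx1 in the frame of carrier between 0.005 and 0.016 m and x of tx2 in the frame of carrier between -0.015 and 0.015 m and y of tx2 in the frame of carrier between -0.125 and 0.125 m and z of tx2 in the frame of carrier between 0.005 and 0.016 m and x of tx3 in the frame of carrier between -0.015 and 0.015 m and y of tx3 in the frame of carrier between -0.125 and 0.125 m and z of tx3 in the frame of carrier between 0.005 and 0.016 m and x of tx4 in the frame of carrier between -0.015 and 0.015 m and y of tx4 in the frame of carrier between -0.125 and 0.125 m and z of tx4 in the frame of carrier between 0.005 and 0.016 m and x of tx5 in the frame of carrier between -0.015 and 0.015 m and y of tx5 in the frame of carrier between -0.125 and 0.125 m and z of tx5 in the frame of carrier between 0.005 and 0.016 m and x of tx6 in the frame of carrier between -0.015 and 0.015 m and y of tx6 in the frame of carrier between -0.125 and 0.125 m and z of tx6 in the frame of carrier between 0.005 and 0.016 m and value of joint guard above 0.3 rad), for 0.2 s.
2. the guard is fully up (value of joint guard below 0.06 rad), for 0.2 s.
3. the rod runs through both cheeks and both lugs, fully home (angle between the x axis of rod and the y axis of carrier, either way round below 0.05 rad and distance between rod and carrier_entry below 0.008 m and value of joint guard below 0.06 rad), for 0.2 s.
At the end, for the whole second after the job is handed in: Every transmitter present stands upright (within 0.12 rad) with its foot on the lane floor between kerbs and cheeks; the guard is up (under 0.06 rad); the rod lies through all four holes, shoulder within 8 mm of the entry hole's centre and point out beyond the far cheek; all at rest (all of step 3 and angle between each of tx1, tx2, tx3, tx4, tx5, tx6's own z axis and vertical below 0.12 rad and x of tx1 in the frame of carrier between -0.015 and 0.015 m and y of tx1 in the frame of carrier between -0.125 and 0.125 m and z of tx1 in the frame of carrier between 0.005 and 0.016 m and x of tx2 in the frame of carrier between -0.015 and 0.015 m and y of tx2 in the frame of carrier between -0.125 and 0.125 m and z of tx2 in the frame of carrier between 0.005 and 0.016 m and x of tx3 in the frame of carrier between -0.015 and 0.015 m and y of tx3 in the frame of carrier between -0.125 and 0.125 m and z of tx3 in the frame of carrier between 0.005 and 0.016 m and x of tx4 in the frame of carrier between -0.015 and 0.015 m and y of tx4 in the frame of carrier between -0.125 and 0.125 m and z of tx4 in the frame of carrier between 0.005 and 0.016 m and x of tx5 in the frame of carrier between -0.015 and 0.015 m and y of tx5 in the frame of carrier between -0.125 and 0.125 m and z of tx5 in the frame of carrier between 0.005 and 0.016 m and x of tx6 in the frame of carrier between -0.015 and 0.015 m and y of tx6 in the frame of carrier between -0.125 and 0.125 m and z of tx6 in the frame of carrier between 0.005 and 0.016 m and linear speed of each of tx1, tx2, tx3, tx4, tx5, tx6, rod below 0.03 m/s); the robot touches nothing.
It fails at once if a bystander is pushed more than 40 mm from its place (distance of any of screwdriver, blue_bin, adapter_a, adapter_b, grille_head, tape_roll from where it was at the start of the episode above 0.04 m).
Of tx4, tx5, tx6 only 1 to 2 are there at a start; the rules pass over those that are not, and their reading is None.
At some moment in a run one of rod may be knocked a few centimetres aside while the robot is not near it.
Once in a run the grip may slacken for a moment while it holds something.
It also fails if it takes over 210 s, if anything falls off the work surface, if the arm or the gripper's body presses on something with over 40 N, if the wrist force passes 120 N, or if a joint passes its speed limit or range.

### The arm

A 6-joint arm with a two-finger parallel gripper is mounted at the origin on the work surface. World frame = base frame: x ahead of the robot, y to its left, z up, the work surface at z = 0. Lengths are in m, angles in rad, forces in N, time in s.
With the tool pointing down it reaches from about 0.3 to 0.75 m from the base axis. Payload 8.5 kg.
Tool frame: the origin (TCP) lies between the finger pads; the fingertips stand 25 mm ahead of it and the grasp point (between the pads) lies 6 mm ahead of it (ctrl.nose_length is the distance from the TCP to the fingertips, in m); z points along the fingers, y is the line along which they close (so a half turn about z gives the same grasp; the last joint's range is limited). The gripper opens to 85 mm and grips with 20 to 120 N. Pads are 22 mm wide; open, the fingers measure 114 mm over their backs; the gripper's body (76 mm by 85 mm) begins 54 mm behind the grasp point. The pads swing forward as they close: fully open they stand 13 mm farther back than shut.
Start: joints at [-1.513, 0.381, 1.297, -0, 1.464, -0.215], TCP at [0.148, -0.53, 0.256] pointing down, gripper open.
Joint ranges: [-3.11, 3.11], [-0.89, 2.33], [0.22, 2.48], [-1.42, 4.56], [0.17, 2.85], [-2.88, 2.88]. Speed limits (rad/s): [2.39, 2.39, 3.14, 3.14, 3.14, 3.14].

### API

Orientations are given as a rotation vector (axis times angle).
In Python, from rig import ctrl gives the robot as it stands.
- The arm moves only by the shell command python3 steer.py 'ROWS' [OPENING]. ROWS is a JSON list of rows, 1 to 20 of them, each of 6 numbers: dx, dy, dz in m, then a rotation vector rx, ry, rz in rad; each row is the pose to reach, as a shift and turn from the pose commanded when the command began, along the tool's axes at that moment; what a row does not reach only later rows make up. A row lasts 1/8 s, in which the tool goes at most 0.0625 m and 0.188 rad, less where a joint would pass 70% of its speed; a pose out of reach is approached as far as the arm can. OPENING is the opening from 0.0 (shut) to 1.0 (fully open), set as the command begins (- or left out keeps the last). The fingers move at their own pace and stop on an object; the grip force is fixed at half the most. Time passes only in rows, so rows that do not move let the fingers close. It prints the time, the measured TCP pose, the force, the opening and the grip force at its end.
- ctrl.get_state(): the state, without advancing time (a new reading comes with each control period).
- ctrl.camera(name): name is "side" or "top"; returns a dict with "pixels" (420x560x3 uint8, red, green, blue), "K" (3x3 intrinsics, pixels), "D" ([k1, k2, p1, p2, k3] as OpenCV has them; the pictures are not rectified), "eye" and "attitude" of the camera in the world. Camera axes: x right, y down, z forward; pixel columns grow to the right and rows downward; lengths in m; the calibration is good to about 2 mm. A picture is of the moment at which its call begins. There is no depth.
- ctrl.close_job(): hands the job in; it is judged then, once.
The state is a dict: "clock": time; "joint_positions": joint angles; "dq": joint speeds; "joint_torque": joint torques, N m; "ee_pos": TCP position; "ee_rot": TCP orientation; "wrist_force": force on the tool from outside, world axes, zero at the start; "moment": the same for the moment, N m; "width": opening from 0.0 (shut) to 1.0 (fully open); "grip_force": force on a finger pad.
Only numpy, scipy, OpenCV 4.12 (cv2) and the standard library are available. Lean on these libraries where they do the work, as an engineer would, in place of code of your own. Each camera call takes 0.05 s, during which the arm holds its last target. There are 200 camera calls.

## Working session

There is one attempt and no reset: what is moved stays moved. The work goes in short steps, Python scripts to look and compute and a shell command to move; the robot and the scene stay as the last step left them, time stands still between calls to the robot, and variables do not carry over. Pictures are saved under pics/ and viewed, at most 14 in all, crops included, and the job is handed in when it is done.

```bash
ls; mkdir -p pics; python3 - <<'E'
from rig import ctrl
import cv2,numpy as np
for n in("top","side"):
    c=ctrl.camera(n); cv2.imwrite(f"pics/{n}0.png",c["pixels"][:,:,::-1]); print(n,c["K"],c["D"],c["eye"],c["attitude"])
s=ctrl.get_state(); print({k:np.round(v,3).tolist() for k,v in s.items()}, ctrl.nose_length)
E
```

```text
pics
rig.py
steer.py
top [[425.76673552   0.         277.41161799]
 [  0.         425.76673552 212.47752449]
 [  0.           0.           1.        ]] [-0.07515277  0.          0.          0.          0.        ] [0.42942927 0.07279636 1.20151373] [-2.17422266  2.13955745 -0.15848295]
side [[390.32547373   0.         281.9196082 ]
 [  0.         390.32547373 210.71513421]
 [  0.           0.           1.        ]] [-0.1041407  0.         0.         0.         0.       ] [ 0.50190016 -0.60117714  0.88205682] [-2.4259481   0.18324814 -0.04195837]
{'clock': 0.1, 'joint_positions': [-1.513, 0.381, 1.298, 0.0, 1.464, -0.215], 'dq': [-0.001, -0.002, -0.003, 0.001, 0.001, 0.003], 'joint_torque': [0.003, -44.922, -23.166, -0.0, 0.004, -0.0], 'ee_pos': [0.148, -0.529, 0.256], 'ee_rot': [-3.111, -0.427, -0.0], 'wrist_force': [0.055, -0.187, -0.038], 'moment': [-0.024, -0.012, -0.019], 'grip_force': 0.0, 'width': 0.999} 0.025
```

View pics/top0.png

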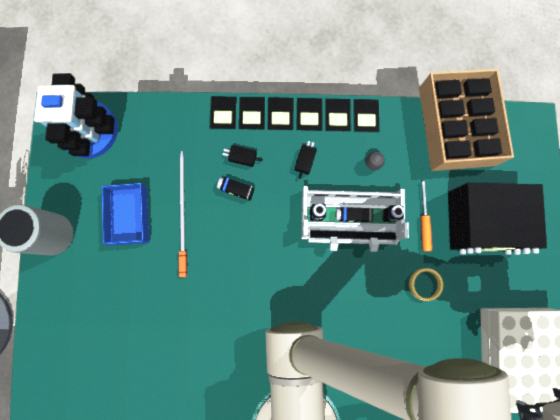

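View pics/side0.png

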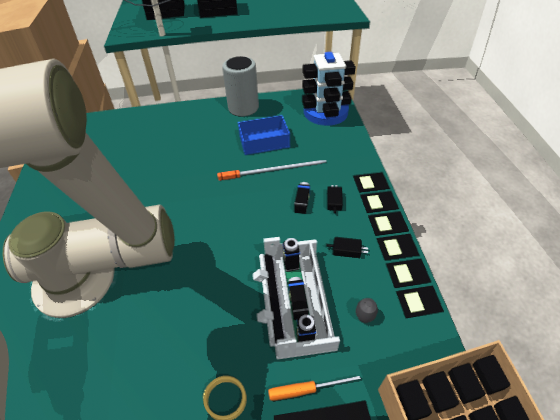

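The top view shows the carrier around (354,216) with tx1 at (397,211), tx2 at (318,211) and tx3 tipped at about (350,214). One loose tx lies at (236,188) and the rod at (182,151–276). The side view shows the same layout, with adapters at (335,198) and (347,247).

```bash
cat > h.py <<'E'
import cv2,numpy as np
from scipy.spatial.transform import Rotation as R
try:
    from rig import ctrl
except Exception: pass
def cam(n): return ctrl.camera(n)
def ray(c,p):
    u=cv2.undistortPoints(np.array([[p]],float),np.array(c["K"]),np.array(c["D"]))[0,0]
    A=R.from_rotvec(c["attitude"]).as_matrix()
    d=A@np.array([u[0],u[1],1]); return np.array(c["eye"]),d/np.linalg.norm(d)
def onz(c,p,z):
    e,d=ray(c,p); return e+d*(z-e[2])/d[2]
def tri(c1,p1,c2,p2):
    (a,d),(b,f)=ray(c1,p1),ray(c2,p2)
    t=np.linalg.lstsq(np.c_[d,-f],b-a,rcond=None)[0]
    P,Q=a+d*t[0],b+f*t[1]; return (P+Q)/2,np.linalg.norm(P-Q)
def proj(c,P):
    A=R.from_rotvec(c["attitude"]).as_matrix()
    r=cv2.Rodrigues(A.T)[0]; t=-A.T@np.array(c["eye"])
    return cv2.projectPoints(np.array(P,float).reshape(-1,1,3),r,t,np.array(c["K"]),np.array(c["D"]))[0][:,0]
def crop(im,x0,y0,x1,y1,s,f):
    cv2.imwrite(f,cv2.resize(im[y0:y1,x0:x1,::-1],None,fx=s,fy=s,interpolation=cv2.INTER_CUBIC))
def togo(P,Rm,s=None):
    "shift and turn in tool axes from present pose"
    s=s or ctrl.get_state(); R0=R.from_rotvec(s["ee_rot"])
    return np.round(R0.inv().apply(np.array(P)-s["ee_pos"]),4),np.round((R0.inv()*R.from_matrix(Rm)).as_rotvec(),4)
E
python3 - <<'E'
from h import *
t=cam("top");s=cam("side")
a=t["pixels"];b=s["pixels"]
A=cv2.resize(a[140:260,290:420],None,fx=3,fy=3,interpolation=2);B=cv2.resize(b[225:365,240:350],None,fx=3,fy=3,interpolation=2)
C=cv2.resize(a[140:210,205:325],None,fx=3,fy=3,interpolation=2)
o=np.zeros((600,740,3),np.uint8);o[:360,:390]=A;o[:420,400:730]=B;o[370:580,:360]=C
cv2.imwrite("pics/z1.png",o[:,:,::-1])
for n,c in(("top",t),("side",s)):
    h=cv2.cvtColor(c["pixels"],cv2.COLOR_RGB2HSV)
    for nm,m in (("or",cv2.inRange(h,(3,150,120),(18,255,255))),("blue",cv2.inRange(h,(105,150,60),(130,255,255)))):
        k,l,st,ce=cv2.connectedComponentsWithStats(m)
        for i in range(1,k):
            if st[i,4]>8: print(n,nm,st[i],ce[i].round(1))
E
```

```text
top or [421 215  11  36 187] [425.3 232.9]
top or [179 251   7  26 172] [182.  263.8]
top blue [ 42  96  20  11 210] [ 51.3 100.9]
top blue [ 78 101  40  58 591] [102.6 138.1]
top blue [222 177   8  15  55] [225.1 184.2]
top blue [ 102  183   47   62 2747] [124.8 213.9]
top blue [342 208   5  14  53] [344.5 214.4]
side or [218 170  22  10 141] [228.2 174.4]
side or [268 381  48  19 566] [291.6 390.1]
side blue [325  52  10  10  79] [329.2  56.7]
side blue [304 105  45  20 502] [326.  115.9]
side blue [ 238  115   52   40 1589] [263.8 134.4]
side blue [298 185  12   4  35] [303.5 186.5]
side blue [286 253  14   4  28] [292.  254.1]
side blue [289 282  15   5  48] [295.6 283.7]
side blue [299 331  17   5  32] [307.1 333.5]
```

View pics/z1.png

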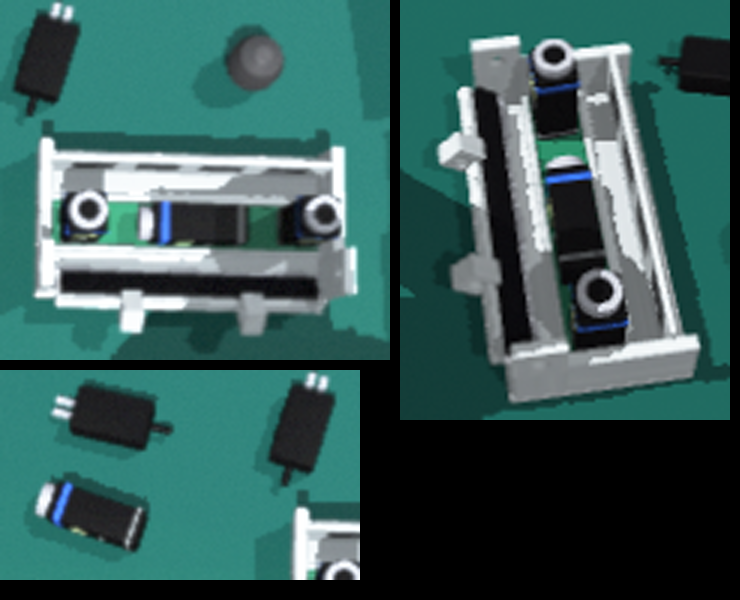

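The crops show tx3 with its collar toward +y (band at top-image (344.5,214.4)). The loose tx also has its collar toward +y (band (225,184)). The guard is folded down with lugs at about (334,244) and (374,245). I need sharper corner views to get the carrier pose.

```bash
python3 - <<'E'
from h import *
t=cam("top");s=cam("side")
np.save("t.npy",t,allow_pickle=True);np.save("s.npy",s,allow_pickle=True)
crop(t["pixels"],295,175,415,265,6.5,"pics/z2.png"); crop(s["pixels"],250,230,350,365,4.4,"pics/z3.png")
E
```

```text
(no output)
```

View pics/z2.png

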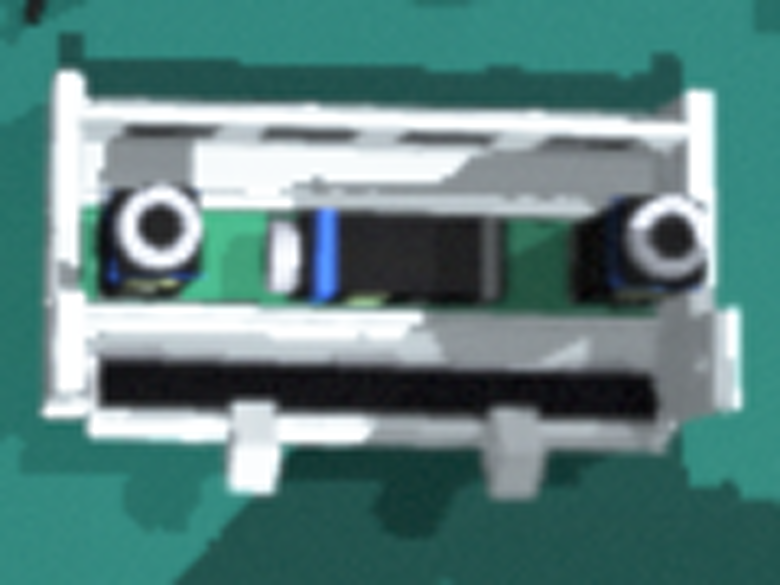

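View pics/z3.png

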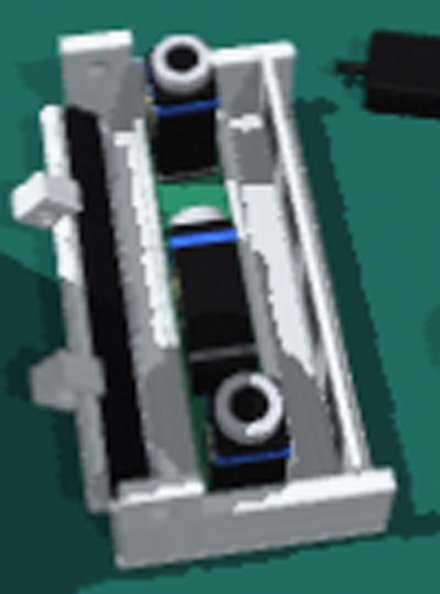

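The enlarged views give collar centres: tx2 at top-crop (157,225) and side-crop (181,62), tx1 at (670,237) and (249,405). They also show the cheek corners and the back plate edge.

```bash
python3 - <<'E'
from h import *
t=np.load("t.npy",allow_pickle=True).item();s=np.load("s.npy",allow_pickle=True).item()
T=lambda x,y:((x+.5)/6.5-.5+295,(y+.5)/6.5-.5+175)
S=lambda x,y:((x+.5)/4.4-.5+250,(y+.5)/4.4-.5+230)
def p(n,a,b): 
    r,g=tri(t,T(*a),s,S(*b)); print(n,r.round(4),round(g,4))
p("tx2 collar",(157,225),(181,62)); p("tx1 collar",(670,237),(249,405))
p("-y back outer",(712,92),(394,473)); p("+y back outer",(55,72),(294,42)); p("+y tall back outer",(54,316),(131,32))
p("+y tall front outer",(45,415),(58,37)); 
for n,a,z in [("-y tall bo",(740,310),.09),("-y tall fo",(740,408),.09),("+y tall fo",(45,415),.09),("-y bo",(712,92),.06),("+y bo",(55,72),.06),("plate L",(85,107),.07),("plate R",(690,128),.07),("kerbL",(85,308),.018),("kerbR",(655,316),.018),("tx3 collar L",(268,252),.028),("tx3 foot top",(500,257),.046),("tx3 band",(326,254),.046)]:
    print(n,onz(t,T(*a),z).round(4))
p("tx3 band ctr",(326,254),(203,238))
p("lug+ topleft",(230,492),(12,192));p("lug+ topright front",(275,492),(50,222))
p("lug- fr",(490,497),(30,373))
p("lugR",(540,497),(67,408))
E
```

```text
tx2 collar [ 0.5892 -0.0468  0.1032] 0.0002
tx1 collar [ 0.5885 -0.2546  0.1051] 0.0019
-y back outer [ 0.6562 -0.2851  0.0685] 0.0027
+y back outer [ 0.6622 -0.0087  0.0549] 0.0029
+y tall back outer [ 0.5602 -0.0069  0.0823] 0.0123
+y tall front outer [ 0.5189 -0.0035  0.082 ] 0.0104
-y tall bo [ 0.5601 -0.2875  0.09  ]
-y tall fo [ 0.52   -0.2865  0.09  ]
+y tall fo [ 0.513  -0.0032  0.09  ]
-y bo [ 0.6565 -0.2877  0.06  ]
+y bo [ 0.6597 -0.0084  0.06  ]
plate L [ 0.6431 -0.0203  0.07  ]
plate R [ 0.639  -0.2747  0.07  ]
kerbL [ 0.5649 -0.025   0.018 ]
kerbR [ 0.5654 -0.2732  0.018 ]
tx3 collar L [ 0.5892 -0.1028  0.028 ]
tx3 foot top [ 0.5863 -0.1989  0.046 ]
tx3 band [ 0.5863 -0.1247  0.046 ]
tx3 band ctr [ 0.5879 -0.1251  0.0433] 0.0025
lug+ topleft [ 0.4861 -0.0832  0.0501] 0.0019
lug+ topright front [ 0.4959 -0.1026  0.0434] 0.0205
lug- fr [ 0.4851 -0.1932  0.0466] 0.0009
lugR [ 0.4938 -0.2148  0.0431] 0.0174
```

```bash
python3 - <<'E'
from h import *
t=np.load("t.npy",allow_pickle=True).item();s=np.load("s.npy",allow_pickle=True).item()
print("tx4 band",tri(t,(225.1,184.2),s,(303.5,186.5)))
h=cv2.cvtColor(t["pixels"],cv2.COLOR_RGB2HSV)
g=h[165:210,205:265]
m=((g[...,2]<70)).astype(np.uint8)
k,l,st,ce=cv2.connectedComponentsWithStats(m); i=1+np.argmax(st[1:,4]); 
r=cv2.minAreaRect(np.argwhere(l==i)[:,::-1].astype(np.float32)); b=cv2.boxPoints(r)+[205,165]; print("dark",st[i],r)
for q in b: print("c",q.round(1),onz(t,q,.036).round(4),onz(t,q,.0).round(4))
w=cv2.inRange(g,(0,0,190),(180,60,255));print("white",np.argwhere(w>0).mean(0)[::-1]+[205,165])
wc=np.argwhere(w>0)[:,::-1]+[205,165]; wc=wc[wc[:,0]<224]; print("collar",onz(t,wc.mean(0),.025),len(wc))
print("tx4 band z.036",onz(t,(225.1,184.2),.036))
# rod
m=cv2.inRange(h,(3,150,120),(18,255,255));m[:,:170]=0;m[:,195:]=0
p=np.argwhere(m>0)[:,::-1]; r=cv2.minAreaRect(p.astype(np.float32)); print(r)
sh=h[150:250,175:190]; q=np.argwhere((sh[...,1]<90)&(sh[...,2]>110))[:,::-1]+[175,150]; print(len(q),q.min(0),q.max(0))
fl=np.polyfit(q[:,1],q[:,0],1); f=lambda v:(np.polyval(fl,v),v)
print("tip",onz(t,f(q[:,1].min()),.009),"shoulder",onz(t,f(251),.009),"handle c",onz(t,p.mean(0),.018), "back",onz(t,f(276.5),.009))
print("handle tri",tri(t,p.mean(0),s,(228.2,174.4)))
st=ctrl.get_state();print(R.from_rotvec(st["ee_rot"]).as_matrix().round(3))
E
```

```text
tx4 band (array([0.66739437, 0.20781815, 0.03190508]), np.float64(0.003321159525392336))
dark [ 21  14  24  21 306] ((32.650001525878906, 23.549999237060547), (22.45216941833496, 14.546475410461426), 18.43494987487793)
c [224.7 191.9] [0.6431 0.2077 0.036 ] [0.6496 0.2119 0.    ]
c [229.3 178.1] [0.6824 0.1961 0.036 ] [0.6902 0.1999 0.    ]
c [250.6 185.2] [0.6632 0.1361 0.036 ] [0.6705 0.1381 0.    ]
c [246. 199.] [0.624 0.148 0.036] [0.6301 0.1503 0.    ]
white [219.32352941 182.61764706]
collar [0.671365  0.2249934 0.025    ] 34
tx4 band z.036 [0.66487307 0.2072971  0.036     ]
((182.0, 263.5), (25.0, 6.0), 90.0)
442 [180 151] [184 249]
tip [0.76609233 0.34036515 0.009     ] shoulder [0.47825052 0.32470379 0.009     ] handle c [0.44257645 0.32171031 0.018     ] back [0.40757873 0.32121881 0.009     ]
handle tri (array([0.44335471, 0.32392298, 0.00778765]), np.float64(0.0013353043743898226))
[[ 0.963  0.269 -0.   ]
 [ 0.269 -0.963  0.001]
 [ 0.    -0.001 -1.   ]]
```

```bash
cat >> h.py <<'E'
def fr(a,phi):
    "tool frame for part with horizontal axis heading a(rad); phi deg turn about tool y"
    c,s=np.cos(a),np.sin(a); V=np.array([[c,s,0],[s,-c,0],[0,0,-1]])
    return V@R.from_euler('y',phi,degrees=True).as_matrix()
def go(*Ps):
    for P,a,phi in Ps: print(*togo(P,fr(np.radians(a),phi)))
E
python3 -c "
from h import *
go(((.588,-.145,.20),90,0))"
```

```text
[ 0.5272 -0.2518  0.0563] [-4.000e-04 -4.000e-04 -1.298e+00]
```

```bash
python3 steer.py '[[0.527,-0.252,0.056,0,0,-1.298],[0.527,-0.252,0.056,0,0,-1.298],[0.527,-0.252,0.056,0,0,-1.298],[0.527,-0.252,0.056,0,0,-1.298],[0.527,-0.252,0.056,0,0,-1.298],[0.527,-0.252,0.056,0,0,-1.298],[0.527,-0.252,0.056,0,0,-1.298],[0.527,-0.252,0.056,0,0,-1.298],[0.527,-0.252,0.056,0,0,-1.298],[0.527,-0.252,0.056,0,0,-1.298],[0.527,-0.252,0.056,0,0,-1.298],[0.527,-0.252,0.056,0,0,-1.298],[0.527,-0.252,0.056,0,0,-1.298],[0.527,-0.252,0.056,0,0,-1.298]]' 0.65; python3 -c "
from h import *
go(((.588,-.145,.046),90,0)); print(ctrl.get_state()['joint_positions'])"
```

```text
clock: 2.05
ee_pos: [0.5874, -0.1457, 0.2006]
ee_rot: [2.223, 2.22, 0.0]
wrist_force: [-1.0, -1.1, -0.2]
width: 0.651
grip_force: 0.0
[0.0007 0.0006 0.1546] [ 0.0002  0.0002 -0.0012]
[-4.38530229e-01  5.19228273e-01  1.22906810e+00 -4.01237141e-05
  1.39300905e+00 -4.37329572e-01]
```

```bash
python3 steer.py '[[0,0,0.05,0,0,0],[0,0,0.1,0,0,0],[0,0,0.13,0,0,0],[0,0,0.15,0,0,0],[0,0,0.155,0,0,0],[0,0,0.155,0,0,0]]' 0.65; python3 steer.py '[[0,0,0,0,0,0],[0,0,0,0,0,0],[0,0,0,0,0,0],[0,0,0,0,0,0],[0,0,0,0,0,0],[0,0,-0.03,0,0,0],[0,0,-0.08,0,0,0],[0,0,-0.13,0,0,0],[0,0,-0.15,0,0,0]]' 0.0;  python3 -c "
from h import *
go(((.42,.12,.15),0,0),((.42,.12,.038),0,0))"
```

```text
clock: 2.8
ee_pos: [0.5877, -0.1454, 0.0473]
ee_rot: [2.221, 2.22, 0.001]
wrist_force: [-7.3, 2.0, 13.4]
width: 0.649
grip_force: 7.2
clock: 3.92
ee_pos: [0.5881, -0.1455, 0.1983]
ee_rot: [2.219, 2.218, 0.002]
wrist_force: [-0.6, -0.1, -2.6]
width: 0.409
grip_force: 40.6
[ 0.2655 -0.1684  0.0473] [ 4.1000e-03 -1.4000e-03  1.5704e+00]
[ 0.2657 -0.1688  0.1593] [ 4.1000e-03 -1.4000e-03  1.5704e+00]
```

```bash
python3 steer.py '[[0.266,-0.169,0.047,0,0,1.57],[0.266,-0.169,0.047,0,0,1.57],[0.266,-0.169,0.047,0,0,1.57],[0.266,-0.169,0.047,0,0,1.57],[0.266,-0.169,0.047,0,0,1.57],[0.266,-0.169,0.047,0,0,1.57],[0.266,-0.169,0.047,0,0,1.57],[0.266,-0.169,0.047,0,0,1.57],[0.266,-0.169,0.047,0,0,1.57],[0.266,-0.169,0.047,0,0,1.57],[0.266,-0.169,0.047,0,0,1.57],[0.266,-0.169,0.1,0,0,1.57],[0.266,-0.169,0.14,0,0,1.57],[0.266,-0.169,0.15,0,0,1.57],[0.266,-0.169,0.155,0,0,1.57],[0.266,-0.169,0.158,0,0,1.57],[0.266,-0.169,0.158,0,0,1.57]]';  python3 -c "
from h import *
go(((.42,.12,.038),0,0)); print(ctrl.get_state()['joint_positions'])"
```

```text
clock: 6.05
ee_pos: [0.4192, 0.1211, 0.038]
ee_rot: [-3.142, -0.002, -0.002]
wrist_force: [0.0, 0.3, -0.6]
width: 0.407
grip_force: 65.9
[0.0008 0.0011 0.    ] [-0.     -0.0015  0.001 ]
[ 8.47140908e-03  5.06841184e-01  1.89882407e+00 -1.36855316e-06
  7.34451291e-01  1.57825185e+00]
```

```bash
python3 steer.py '[[0,0,0,0,0,0],[0,0,0,0,0,0],[0,0,0,0,0,0],[0,0,-0.06,0,0,0],[0,0,-0.11,0,0,0],[0,0,-0.11,0,-0.188,0],[0,0,-0.11,0,-0.376,0],[0,0,-0.11,0,-0.524,0],[0,0,-0.11,0,-0.524,0]]' 0.65;  python3 - <<'E'
from h import *
t=cam("top");s=cam("side")
for c in(t,s):
    h=cv2.cvtColor(c["pixels"],cv2.COLOR_RGB2HSV); m=cv2.inRange(h,(105,150,60),(130,255,255))
    k,l,st,ce=cv2.connectedComponentsWithStats(m)
    for i in range(1,k):
        if st[i,4]>8 and st[i,4]<150: print(st[i],ce[i].round(1),onz(c,ce[i],.036).round(4))
o=np.hstack([t["pixels"][150:330,200:420],s["pixels"][120:300,150:370]]); crop(o,0,0,440,180,1.8,"pics/z4.png")
print(ctrl.get_state()['ee_pos'])
E
```

```text
clock: 7.18
ee_pos: [0.4195, 0.1209, 0.1462]
ee_rot: [3.034, 0.001, -0.814]
wrist_force: [0.1, 1.1, 0.6]
width: 0.645
grip_force: 0.0
[222 177   8  15  55] [225.1 184.2] [0.6648 0.2072 0.036 ]
[325  52  10  10  79] [329.2  56.7] [0.9253 0.9737 0.036 ]
[298 185  12   4  35] [303.5 186.5] [0.6683 0.2044 0.036 ]
[227 212   6  18  56] [229.3 220.1] [0.4392 0.1085 0.036 ]
[286 253  14   4  28] [292.  254.1] [ 0.5949 -0.0323  0.036 ]
[299 331  17   5  33] [307.2 333.5] [ 0.5942 -0.2524  0.036 ]
[0.41849848 0.12106898 0.14716566]
```

View pics/z4.png

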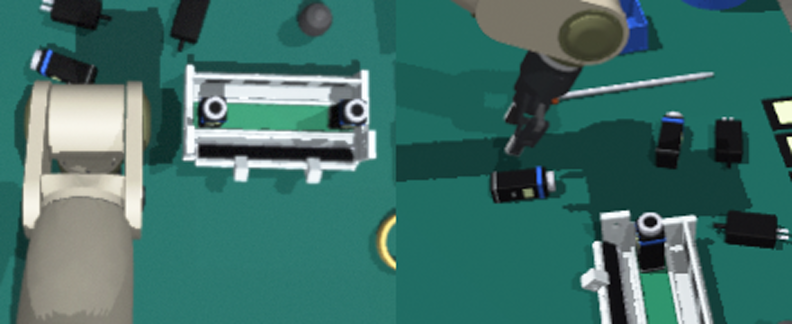

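tx3 is on its side on the bench with its collar toward +x, and its band at side-view (303,186) in the crop. The lane is now clear between tx1 and tx2. Next I regrasp tx3 tilted.

```bash
python3 -c "
from h import *
go(((.437,.1205,.10),0,-30),((.437,.1205,.036),0,-30))"
```

```text
[0.0396 0.0006 0.0317] [ 0.0005 -0.0017  0.0008]
[0.0715 0.0006 0.0871] [ 0.0005 -0.0017  0.0008]
```

```bash
python3 steer.py '[[0.04,0,0.032,0,0,0],[0.056,0,0.06,0,0,0],[0.068,0,0.08,0,0,0],[0.0715,0,0.087,0,0,0],[0.0715,0,0.087,0,0,0],[0.0715,0,0.087,0,0,0]]' 0.65; python3 steer.py '[[0,0,0,0,0,0],[0,0,0,0,0,0],[0,0,0,0,0,0],[0,0,0,0,0,0],[0,0,0,0,0,0],[-0.02,0,-0.035,0,0,0],[-0.05,0,-0.0866,0,0,0],[-0.075,0,-0.13,0,0,0],[-0.075,0,-0.13,0,0,0]]' 0.0;  python3 -c "
from h import *
go(((.48,-.185,.22),0,60)); print(ctrl.get_state()['joint_positions'])"
```

```text
clock: 8.02
ee_pos: [0.4375, 0.1211, 0.0372]
ee_rot: [3.035, 0.001, -0.81]
wrist_force: [0.2, -1.1, 0.9]
width: 0.652
grip_force: 0.0
clock: 9.15
ee_pos: [0.4383, 0.1211, 0.1892]
ee_rot: [3.037, 0.001, -0.802]
wrist_force: [-0.3, 0.2, -2.8]
width: 0.415
grip_force: 60.4
[ 0.0208  0.3062 -0.0473] [-4.0000e-04  1.5635e+00  1.0000e-03]
[0.00669643 0.49562864 1.40553082 0.00295756 1.75671594 1.57630872]
```

```bash
python3 steer.py '[[0.02,0.306,-0.047,0,1.568,0],[0.02,0.306,-0.047,0,1.568,0],[0.02,0.306,-0.047,0,1.568,0],[0.02,0.306,-0.047,0,1.568,0],[0.02,0.306,-0.047,0,1.568,0],[0.02,0.306,-0.047,0,1.568,0],[0.02,0.306,-0.047,0,1.568,0],[0.02,0.306,-0.047,0,1.568,0],[0.02,0.306,-0.047,0,1.568,0],[0.02,0.306,-0.047,0,1.568,0],[0.02,0.306,-0.047,0,1.568,0],[0.02,0.306,-0.047,0,1.568,0],[0.02,0.306,-0.047,0,1.568,0],[0.02,0.306,-0.047,0,1.568,0]]';  python3 - <<'E'
from h import *
go(((.570,-.185,.13),0,60),((.570,-.185,.09),0,60)); print(ctrl.get_state()['joint_positions'])
t=cam("top");s=cam("side");print(ctrl.get_state()['ee_pos'])
o=np.hstack([t["pixels"][150:330,280:440],s["pixels"][160:340,200:420]]); crop(o,0,0,380,180,2.1,"pics/z5.png")
E
```

```text
clock: 10.9
ee_pos: [0.4785, -0.1848, 0.2172]
ee_rot: [-2.723, -0.002, -1.566]
wrist_force: [0.2, 0.0, -0.8]
width: 0.408
grip_force: 60.7
[-0.0293  0.0003  0.1229] [-0.0009  0.0034  0.001 ]
[-0.0639  0.0003  0.143 ] [-0.0009  0.0034  0.001 ]
[-0.94797586  0.24483607  2.09014832  1.54981257  0.77921976 -0.58298419]
[ 0.4784304  -0.1848248   0.21711372]
```

View pics/z5.png

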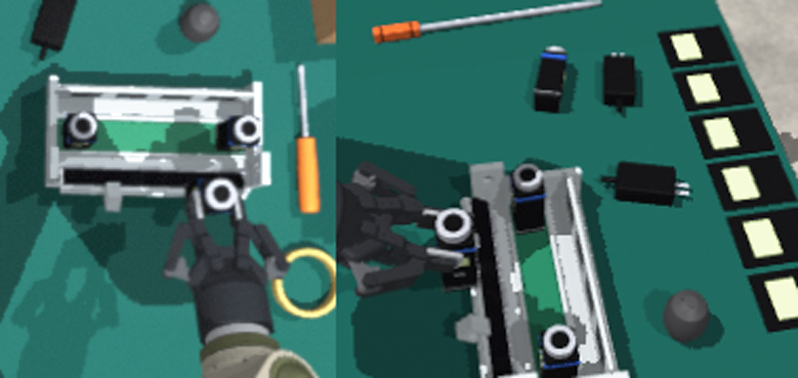

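tx3 is held upright: its collar is at crop (222,195) in the top view and (452,225) in the side view, beside the lane. I'll check it by triangulating and then lower it.

```bash
python3 -c "
from h import *
t=np.load('t.npy',allow_pickle=True).item();s=np.load('s.npy',allow_pickle=True).item()
print(tri(t,(385.7,242.9),s,(255.2,267.1)))"
python3 steer.py '[[-0.02,0,0.05,0,0,0],[-0.025,0,0.1,0,0,0],[-0.03,0,0.123,0,0.003,0],[-0.03,0,0.123,0,0.003,0],[-0.04,0,0.129,0,0.003,0],[-0.05,0,0.135,0,0.003,0],[-0.059,0,0.14,0,0.003,0],[-0.059,0,0.14,0,0.003,0]]';  python3 - <<'E'
from h import *
go(((.570,-.185,.09),0,60))
t=cam("top");s=cam("side")
o=np.hstack([t["pixels"][150:300,280:420],s["pixels"][220:370,240:350]]); crop(o,0,0,250,150,3.2,"pics/z6.png")
E
```

```text
(array([ 0.49592672, -0.18606999,  0.23611924]), np.float64(0.0025848740286246535))
clock: 12.0
ee_pos: [0.5691, -0.185, 0.0959]
ee_rot: [-2.721, 0.0, -1.57]
wrist_force: [-0.1, 0.3, -1.7]
width: 0.409
grip_force: 60.6
[-0.0047 -0.      0.0037] [-0.0004  0.0006 -0.0003]
```

View pics/z6.png

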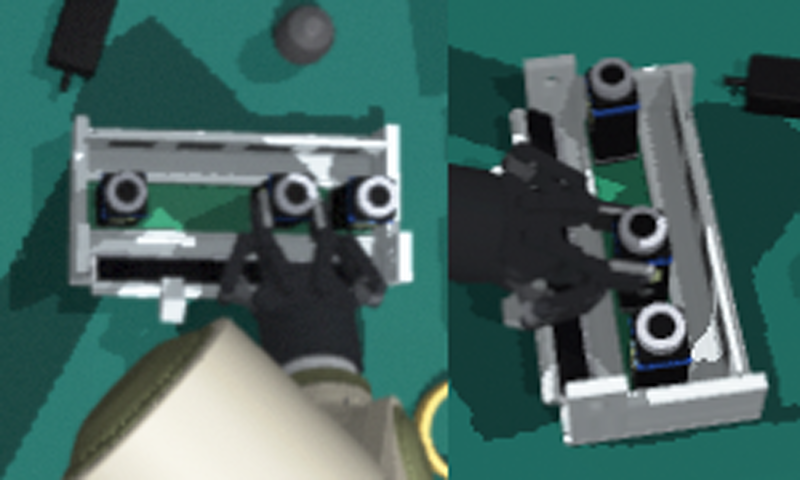

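tx3 is over the lane, aligned between the kerbs and next to tx1 (top crop (294,195)). Lowering to the floor.

```bash
python3 steer.py '[[-0.0043,0,0.0025,0,0,0],[-0.0078,0,0.0045,0,0,0],[-0.0095,0,0.0055,0,0,0],[-0.0095,0,0.0055,0,0,0]]'; python3 -c "
from h import *
print(ctrl.get_state()['wrist_force'])"
```

```text
clock: 12.6
ee_pos: [0.5705, -0.1848, 0.087]
ee_rot: [2.716, 0.003, 1.58]
wrist_force: [-6.2, 2.5, 16.3]
width: 0.408
grip_force: 62.3
[-6.21824716  2.48976551 16.30616725]
```

```bash
python3 steer.py '[[0.002,0,-0.001,0,0,0],[0.002,0,-0.001,0,0,0],[0.002,0,-0.001,0,0,0],[0.002,0,-0.02,0,0,0],[0.002,0,-0.05,0,0,0],[0.002,0,-0.1,0,0,0],[0.002,0,-0.15,0,0,0],[0.002,0,-0.15,0,0,0]]' 0.58; python3 - <<'E'
from h import *
t=cam("top");s=cam("side")
o=np.hstack([t["pixels"][150:300,280:420],s["pixels"][220:370,240:350]]); crop(o,0,0,250,150,3.2,"pics/z7.png")
a=np.radians(72.3); u=np.array([np.cos(a),np.sin(a),0]); F=np.array([.6425,.137,0]); P=F+u*.075
go((P+[0,0,.2],72.3,-30)); print(P)
for q in (.036,): 
  st=ctrl.get_state(); print(st['joint_positions'],st['ee_pos'])
E
```

```text
clock: 13.6
ee_pos: [0.4387, -0.1851, 0.1627]
ee_rot: [2.718, -0.003, 1.57]
wrist_force: [0.7, -0.3, -0.1]
width: 0.586
grip_force: 0.0
[ 0.1456 -0.3939  0.1752] [ 0.3594 -1.3392 -1.3374]
[0.66530248 0.20844961 0.        ]
[-1.0577875   0.36103905  2.24930545  1.72105237  0.86757626 -0.95512785] [ 0.44052321 -0.18535209  0.16175998]
```

View pics/z7.png

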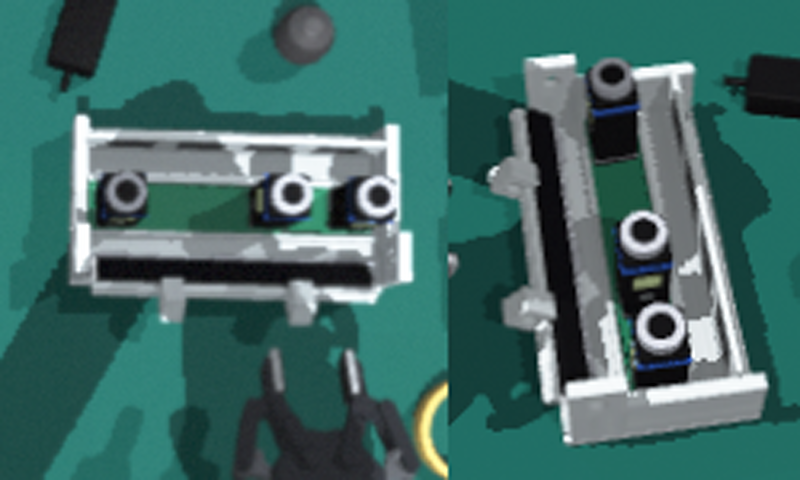

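tx3 is standing in the lane beside tx1 (top crop (290,195), side crop (643,235)). Going for tx4 via a safe waypoint.

```bash
python3 -c "
from h import *
go(((.42,0,.30),0,0))"
```

```text
[ 0.1095 -0.1852 -0.0871] [ 1.1000e-03 -1.0475e+00 -3.0000e-04]
```

```bash
python3 steer.py '[[0.11,-0.185,-0.087,0,-1.047,0],[0.11,-0.185,-0.087,0,-1.047,0],[0.11,-0.185,-0.087,0,-1.047,0],[0.11,-0.185,-0.087,0,-1.047,0],[0.11,-0.185,-0.087,0,-1.047,0],[0.11,-0.185,-0.087,0,-1.047,0],[0.11,-0.185,-0.087,0,-1.047,0],[0.11,-0.185,-0.087,0,-1.047,0],[0.11,-0.185,-0.087,0,-1.047,0],[0.11,-0.185,-0.087,0,-1.047,0]]' 0.65; python3 - <<'E'
from h import *
a=np.radians(72.3); u=np.array([np.cos(a),np.sin(a),0]); F=np.array([.6425,.137,0]); P=F+u*.075
go((P+[0,0,.15],72.3,-30)); 
st=ctrl.get_state(); print(st['joint_positions'],st['ee_pos'])
E
```

```text
clock: 14.95
ee_pos: [0.4218, 0.0014, 0.2992]
ee_rot: [-3.14, -0.008, 0.003]
wrist_force: [-0.6, -0.3, -1.0]
width: 0.647
grip_force: 0.0
[ 0.2448 -0.2056  0.1491] [-0.3307 -0.4514 -1.2256]
[-2.79301008e-01  1.20247356e-01  1.53309893e+00  6.49686671e-04
  1.49031965e+00  1.28623413e+00] [0.42179735 0.00142301 0.29924725]
```

```bash
python3 steer.py '[[0.245,-0.206,0.149,-0.331,-0.451,-1.226],[0.245,-0.206,0.149,-0.331,-0.451,-1.226],[0.245,-0.206,0.149,-0.331,-0.451,-1.226],[0.245,-0.206,0.149,-0.331,-0.451,-1.226],[0.245,-0.206,0.149,-0.331,-0.451,-1.226],[0.245,-0.206,0.149,-0.331,-0.451,-1.226],[0.245,-0.206,0.149,-0.331,-0.451,-1.226],[0.245,-0.206,0.149,-0.331,-0.451,-1.226],[0.245,-0.206,0.149,-0.331,-0.451,-1.226],[0.245,-0.206,0.149,-0.331,-0.451,-1.226],[0.245,-0.206,0.149,-0.331,-0.451,-1.226],[0.245,-0.206,0.149,-0.331,-0.451,-1.226]]'; python3 - <<'E'
from h import *
a=np.radians(72.3); u=np.array([np.cos(a),np.sin(a),0]); F=np.array([.6425,.137,0]); P=F+u*.075
go((P+[0,0,.036],72.3,-30)); 
st=ctrl.get_state(); print(st['joint_positions'],st['ee_pos'])
t=cam("top");s=cam("side")
o=np.hstack([t["pixels"][100:250,180:340],s["pixels"][120:270,240:400]]); crop(o,0,0,320,150,2.5,"pics/z8.png")
E
```

```text
clock: 16.45
ee_pos: [0.6652, 0.2059, 0.1515]
ee_rot: [2.241, 1.628, -0.598]
wrist_force: [-0.3, 0.3, 0.6]
width: 0.648
grip_force: 0.0
[ 0.0598 -0.001   0.0988] [ 0.0001 -0.0002 -0.0055]
[ 0.27109058  0.88056981  0.7369123  -0.44450654  1.80612578  0.54251806] [0.66524047 0.20593838 0.15145028]
```

View pics/z8.png

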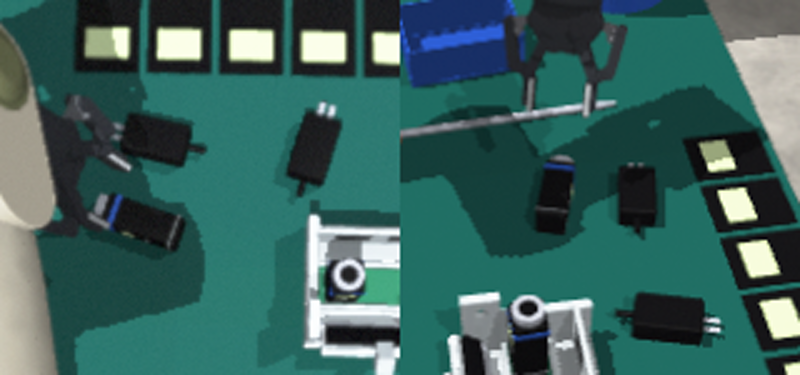

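tx4 sits at top crop (140,220) with the open fingers around its heading. The adapter at (155,138) clears. Descending to grip.

```bash
python3 steer.py '[[0.025,0,0.043,0,0,0],[0.045,0,0.077,0,0,0],[0.055,0,0.092,0,0,0],[0.0598,-0.001,0.0985,0,0,0],[0.0598,-0.001,0.0985,0,0,0]]' 0.62; python3 steer.py '[[0,0,0,0,0,0],[0,0,0,0,0,0],[0,0,0,0,0,0],[0,0,0,0,0,0],[0,0,0,0,0,0],[-0.02,0,-0.035,0,0,0],[-0.05,0,-0.0866,0,0,0],[-0.09,0,-0.156,0,0,0],[-0.09,0,-0.156,0,0,0],[-0.09,0,-0.156,0,0,0]]' 0.0;  python3 -c "
from h import *
go(((.42,0.02,.26),0,-30)); print(ctrl.get_state()['joint_positions'])"
```

```text
clock: 17.18
ee_pos: [0.6657, 0.2091, 0.0368]
ee_rot: [2.24, 1.628, -0.597]
wrist_force: [-0.1, 0.6, -0.4]
width: 0.62
grip_force: 0.0
clock: 18.42
ee_pos: [0.665, 0.2091, 0.2165]
ee_rot: [2.241, 1.629, -0.597]
wrist_force: [0.0, -0.7, -2.1]
width: 0.407
grip_force: 60.4
[-0.2432 -0.1747  0.0893] [ 0.6313 -0.0028  1.0881]
[ 0.27529278  0.84439986  0.63029456 -0.46294373  1.9351939   0.48061388]
```

```bash
python3 steer.py '[[-0.243,-0.175,0.089,0.631,-0.003,1.088],[-0.243,-0.175,0.089,0.631,-0.003,1.088],[-0.243,-0.175,0.089,0.631,-0.003,1.088],[-0.243,-0.175,0.089,0.631,-0.003,1.088],[-0.243,-0.175,0.089,0.631,-0.003,1.088],[-0.243,-0.175,0.089,0.631,-0.003,1.088],[-0.243,-0.175,0.089,0.631,-0.003,1.088],[-0.243,-0.175,0.089,0.631,-0.003,1.088],[-0.243,-0.175,0.089,0.631,-0.003,1.088],[-0.243,-0.175,0.089,0.631,-0.003,1.088]]';  python3 -c "
from h import *
go(((.48,-.116,.22),0,60)); print(ctrl.get_state()['joint_positions'])"
```

```text
clock: 19.68
ee_pos: [0.4197, 0.0208, 0.2597]
ee_rot: [3.032, 0.003, -0.816]
wrist_force: [-0.6, 0.2, -1.0]
width: 0.405
grip_force: 60.4
[0.0718 0.1369 0.0044] [1.0000e-04 1.5731e+00 2.8000e-03]
[-0.1810583   0.37991035  1.38304883 -0.09748274  1.89568832  1.38082467]
```

```bash
python3 steer.py '[[0.072,0.137,0.004,0,1.573,0],[0.072,0.137,0.004,0,1.573,0],[0.072,0.137,0.004,0,1.573,0],[0.072,0.137,0.004,0,1.573,0],[0.072,0.137,0.004,0,1.573,0],[0.072,0.137,0.004,0,1.573,0],[0.072,0.137,0.004,0,1.573,0],[0.072,0.137,0.004,0,1.573,0],[0.072,0.137,0.004,0,1.573,0],[0.072,0.137,0.004,0,1.573,0],[0.072,0.137,0.004,0,1.573,0],[0.072,0.137,0.004,0,1.573,0]]';  python3 - <<'E'
from h import *
go(((.570,-.116,.13),0,60),((.570,-.116,.098),0,60)); print(ctrl.get_state()['joint_positions'])
t=cam("top");s=cam("side")
o=np.hstack([t["pixels"][150:300,280:420],s["pixels"][220:370,200:350]]); crop(o,0,0,290,150,2.7,"pics/z9.png")
E
```

```text
clock: 21.18
ee_pos: [0.48, -0.1162, 0.2203]
ee_rot: [2.721, 0.002, 1.57]
wrist_force: [-0.3, 0.2, -1.4]
width: 0.415
grip_force: 60.6
[-3.310e-02 -1.000e-04  1.231e-01] [-0.0006  0.0007  0.0013]
[-0.0608 -0.0002  0.1392] [-0.0006  0.0007  0.0013]
[-0.79503882  0.19213959  2.16281025  1.68895285  0.67230753 -0.62398678]
```

View pics/z9.png

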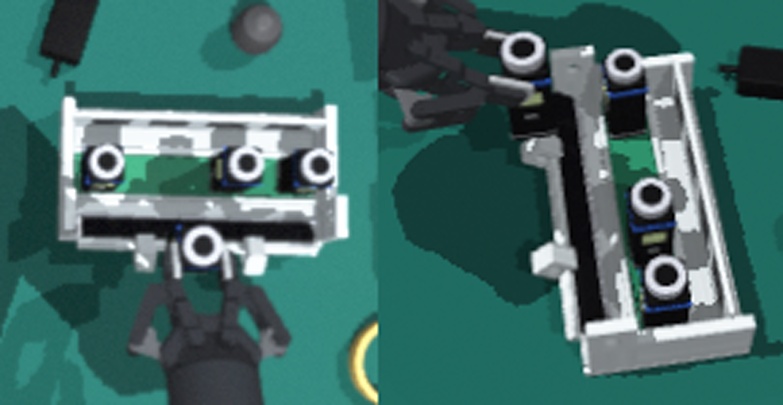

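tx4 is upright in the gripper (collar at top crop (203,247)), in line with the gap in the row. Placing it.

```bash
python3 steer.py '[[-0.02,0,0.05,0,0,0],[-0.028,0,0.1,0,0,0],[-0.033,0,0.123,0,0,0],[-0.033,0,0.123,0,0,0],[-0.045,0,0.13,0,0,0],[-0.055,0,0.136,0,0,0],[-0.061,0,0.139,0,0,0],[-0.066,0,0.142,0,0,0],[-0.066,0,0.142,0,0,0]]'; python3 steer.py '[[-0.0026,0,0.0015,0,0,0],[-0.0045,0,0.0026,0,0,0],[-0.0045,0,0.0026,0,0,0]]'
```

```text
clock: 22.4
ee_pos: [0.5702, -0.1167, 0.0927]
ee_rot: [2.72, 0.001, 1.571]
wrist_force: [-1.0, 0.3, -1.2]
width: 0.407
grip_force: 60.5
clock: 22.78
ee_pos: [0.5715, -0.1172, 0.0907]
ee_rot: [2.711, 0.002, 1.583]
wrist_force: [-5.8, -1.0, 18.1]
width: 0.407
grip_force: 62.1
```

```bash
python3 steer.py '[[0.002,0,-0.001,0,0,0],[0.002,0,-0.001,0,0,0],[0.002,0,-0.001,0,0,0],[0.002,0,-0.02,0,0,0],[0.002,0,-0.05,0,0,0],[0.002,0,-0.1,0,0,0],[0.002,0,-0.15,0,0,0],[0.002,0,-0.15,0,0,0]]' 0.58; python3 - <<'E'
from h import *
t=cam("top");s=cam("side")
np.save("t.npy",t,allow_pickle=True);np.save("s.npy",s,allow_pickle=True)
o=np.hstack([cv2.resize(t["pixels"][165:255,295:415],None,fx=4,fy=4,interpolation=2)[:,:],cv2.resize(s["pixels"][230:365,245:325],None,fx=4,fy=4,interpolation=2)[:360]]);crop(o,0,0,800,360,1,"pics/z10.png")
def pol(c,x0,y0,x1,y1):
    g=cv2.cvtColor(c["pixels"],cv2.COLOR_RGB2GRAY)[y0:y1,x0:x1]; return g
E
```

```text
clock: 23.78
ee_pos: [0.4397, -0.117, 0.1651]
ee_rot: [2.717, -0.002, 1.571]
wrist_force: [0.2, -0.3, -0.1]
width: 0.581
grip_force: 0.0
```

View pics/z10.png

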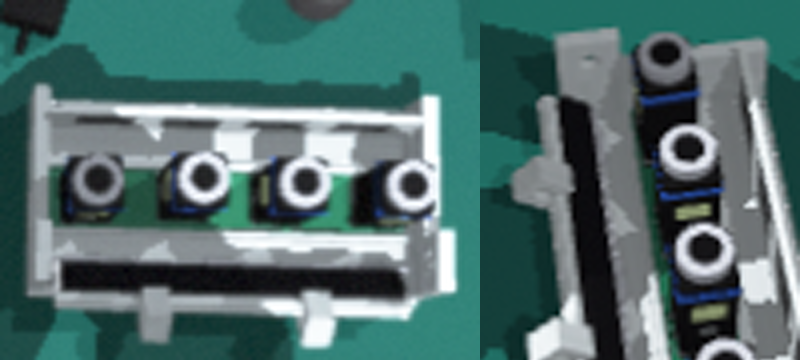

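All four transmitters stand in line with collars at top crop (96,180), (203,179), (306,183) and (411,186). The guard is still folded down. I'll raise it by gripping the +y lug.

```bash
python3 - <<'E'
from h import *
t=np.load("t.npy",allow_pickle=True).item();s=np.load("s.npy",allow_pickle=True).item()
for a,b in [((96,180),(664-480,58)),((203,179),(688-480,150)),((306,183),(705-480,250))]:
    print(tri(t,(a[0]/4-.4+295,a[1]/4-.4+165),s,(b[0]/4-.4+245,b[1]/4-.4+230)))
# lug corner again
print(tri(t,(140/4-.4+295,343/4-.4+165),s,((513-480)/4-.4+245,185/4-.4+230)))
go(((.400,-.092,.096),0,58),((.474,-.092,.0494),0,58))
h=np.array([.542,0,.018]);P=np.array([.474,-.092,.0494]);R0=R.from_matrix(fr(0,58))
v=P-h
for q in np.linspace(0,1.18,8)[1:]:
    rv=R.from_euler('y',q); print((R0.inv().apply(h+rv.apply(v)-P)).round(4),-q.round(3))
E
```

```text
(array([ 0.58866398, -0.04661214,  0.10138802]), np.float64(0.0006431774902560725))
(array([ 0.59093634, -0.11640171,  0.10442301]), np.float64(0.0023200765430966786))
(array([ 0.58915404, -0.18382283,  0.10640922]), np.float64(0.0022820573265448342))
(array([ 0.4863953 , -0.08381728,  0.03856024]), np.float64(0.0019128149943332994))
[-0.0799 -0.0254 -0.002 ] [ 0.0018 -0.0364  0.001 ]
[-0.0833 -0.0255  0.0854] [ 0.0018 -0.0364  0.001 ]
[ 0.0126 -0.     -0.0005] -0.169
[0.0251 0.     0.0011] -0.337
[0.0372 0.     0.0047] -0.506
[0.0485 0.     0.0104] -0.674
[0.0586 0.     0.0178] -0.843
[0.0674 0.     0.0269] -1.011
[0.0745 0.     0.0373] -1.18
```

```bash
python3 steer.py '[[-0.04,-0.0254,-0.002,0,-0.035,0],[-0.08,-0.0254,-0.002,0,-0.035,0],[-0.08,-0.0254,-0.002,0,-0.035,0],[-0.081,-0.0254,0.03,0,-0.035,0],[-0.082,-0.0254,0.06,0,-0.035,0],[-0.083,-0.0254,0.075,0,-0.035,0],[-0.0833,-0.0254,0.085,0,-0.035,0],[-0.0833,-0.0254,0.085,0,-0.035,0]]' 0.5; python3 - <<'E'
from h import *
print(togo((.474,-.092,.0494),fr(0,58)),ctrl.get_state()["wrist_force"])
t=cam("top");s=cam("side")
o=np.hstack([cv2.resize(t["pixels"][195:285,295:395],None,fx=4,fy=4,interpolation=2)[:,:],cv2.resize(s["pixels"][230:320,215:315],None,fx=4,fy=4,interpolation=2)]);crop(o,0,0,800,360,1,"pics/z11.png")
E
```

```text
clock: 24.88
ee_pos: [0.4737, -0.0912, 0.05]
ee_rot: [2.745, 0.003, 1.525]
wrist_force: [-0.0, -0.1, 0.7]
width: 0.5
grip_force: 0.0
(array([-0.0004,  0.0008,  0.0006]), array([-0.    , -0.0019,  0.0021])) [-0.01009074 -0.10877083  0.66472699]
```

View pics/z11.png

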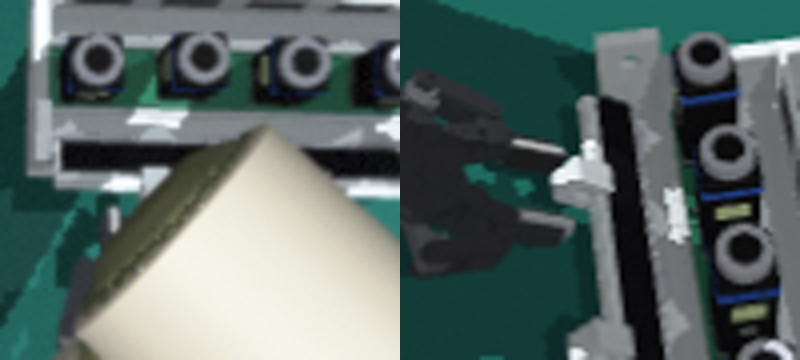

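The fingers straddle the +y lug (side crop (585,180)), sitting slightly to −y and a little shallow. I'll nudge and then close.

```bash
python3 steer.py '[[0,-0.002,0.004,0,0,0],[0,-0.002,0.004,0,0,0]]' 0.5; python3 steer.py '[[0,0,0,0,0,0],[0,0,0,0,0,0],[0,0,0,0,0,0],[0,0,0,0,0,0],[0,0,0,0,0,0]]' 0.0; python3 - <<'E'
from h import *
st=ctrl.get_state();h=np.array([.542,0,.018]);P=np.array(st['ee_pos']);R0=R.from_rotvec(st['ee_rot'])
v=(P-h)
for q in np.linspace(0,1.19,9)[1:]:
    rv=R.from_euler('y',q); print((R0.inv().apply(rv.apply(v)-v)).round(4),-q.round(3))
E
```

```text
clock: 25.22
ee_pos: [0.4767, -0.0894, 0.0474]
ee_rot: [2.746, 0.001, 1.524]
wrist_force: [0.3, 0.7, 0.5]
width: 0.496
grip_force: 0.0
clock: 25.85
ee_pos: [0.4767, -0.0924, 0.0477]
ee_rot: [2.741, -0.011, 1.522]
wrist_force: [-11.9, -16.1, 6.2]
width: 0.182
grip_force: 58.5
[ 0.0106 -0.     -0.0006] -0.149
[ 0.0213 -0.0001  0.0004] -0.298
[ 0.0316 -0.0001  0.003 ] -0.446
[ 0.0415 -0.0002  0.007 ] -0.595
[ 0.0506 -0.0003  0.0125] -0.744
[ 0.0588 -0.0004  0.0193] -0.892
[ 0.066  -0.0005  0.0272] -1.041
[ 0.0719 -0.0006  0.0361] -1.19
```

```bash
python3 steer.py '[[0,0.003,0,0,0,0],[0.0053,0.003,-0.0004,0,-0.075,0],[0.0106,0.003,-0.0006,0,-0.149,0],[0.016,0.003,-0.0003,0,-0.224,0],[0.0213,0.003,0.0004,0,-0.298,0],[0.0316,0.003,0.003,0,-0.446,0]]'; python3 steer.py '[[0,0,0,0,0,0]]'
```

```text
clock: 26.6
ee_pos: [0.4913, -0.0922, 0.0681]
ee_rot: [-2.957, 0.004, -1.02]
wrist_force: [-37.7, -41.3, 41.9]
width: 0.183
grip_force: 66.2
clock: 26.72
ee_pos: [0.4917, -0.0925, 0.0688]
ee_rot: [-2.956, 0.002, -1.024]
wrist_force: [-27.3, -33.6, 34.0]
width: 0.176
grip_force: 64.3
```

```bash
python3 steer.py '[[0,0.003,-0.002,0,0,0],[0,0.004,-0.004,0,0,0]]'; python3 - <<'E'
from h import *
st=ctrl.get_state();print(st["wrist_force"],st["moment"]);h=np.array([.542,0,.018]);P=np.array(st['ee_pos']);R0=R.from_rotvec(st['ee_rot'])
v=(P-h);print(np.hypot(v[0],v[2]))
for q in np.linspace(0,.75,6)[1:]:
    rv=R.from_euler('y',q); print((R0.inv().apply(rv.apply(v)-v)).round(4),-q.round(3))
E
```

```text
clock: 26.98
ee_pos: [0.49, -0.0934, 0.0693]
ee_rot: [-2.947, -0.007, -1.02]
wrist_force: [24.6, -10.2, -30.1]
width: 0.177
grip_force: 58.9
[ 24.60074684 -10.24452394 -30.14721753] [-1.51425208  0.37018608 -1.32028315]
0.07305060689916261
[ 0.0109 -0.     -0.0005] -0.15
[ 0.0218 -0.0001  0.0005] -0.3
[ 0.0324 -0.      0.0033] -0.45
[0.0425 0.     0.0075] -0.6
[0.0518 0.0001 0.0132] -0.75
```

```bash
python3 steer.py '[[0,0.001,0.0018,0,0,0],[0.0055,0.001,0.0016,0,-0.075,0],[0.0109,0.001,0.0013,0,-0.15,0],[0.0164,0.001,0.0018,0,-0.225,0],[0.0218,0.001,0.0023,0,-0.3,0],[0.0218,0.001,0.0023,0,-0.3,0]]'; python3 - <<'E'
from h import *
st=ctrl.get_state();print(st["wrist_force"],st["moment"]);h=np.array([.542,0,.018]);P=np.array(st['ee_pos']);R0=R.from_rotvec(st['ee_rot'])
v=(P-h);print(np.hypot(v[0],v[2]), R0.apply([0,0,1]))
for q in np.linspace(0,.5,6)[1:]:
    rv=R.from_euler('y',q); print((R0.inv().apply(rv.apply(v)-v)).round(4),-q.round(3))
E
```

```text
clock: 27.72
ee_pos: [0.5084, -0.094, 0.0825]
ee_rot: [-3.067, -0.015, -0.571]
wrist_force: [2.5, 14.5, -1.1]
width: 0.173
grip_force: 61.9
[ 2.45033732 14.46328677 -1.10318075] [ 1.99948938 -0.21455415  0.82823002]
0.07273618287999006 [ 0.3595463   0.02282243 -0.93284811]
[ 0.0073  0.     -0.0004] -0.1
[ 0.0145  0.0001 -0.0002] -0.2
[0.0217 0.0001 0.0008] -0.3
[0.0288 0.0002 0.0025] -0.4
[0.0356 0.0003 0.005 ] -0.5
```

```bash
python3 steer.py '[[0.0037,-0.0007,-0.0003,0,-0.05,0],[0.0073,-0.0007,-0.0004,0,-0.1,0],[0.0145,-0.0007,-0.0002,0,-0.2,0],[0.0217,-0.0007,0.0008,0,-0.3,0],[0.0288,-0.0007,0.0025,0,-0.4,0],[0.0325,-0.0007,0.0037,0,-0.45,0],[0.0325,-0.0007,0.0037,0,-0.45,0]]'; python3 - <<'E'
from h import *
st=ctrl.get_state();print(st["wrist_force"],st["moment"]);h=np.array([.542,0,.018]);P=np.array(st['ee_pos']);R0=R.from_rotvec(st['ee_rot'])
v=(P-h);print(np.hypot(v[0],v[2]), R0.apply([0,0,1]))
for q in np.linspace(0,.15,4)[1:]:
    rv=R.from_euler('y',q); print((R0.inv().apply(rv.apply(v)-v)).round(4),-q.round(3))
E
```

```text
clock: 28.6
ee_pos: [0.5286, -0.0932, 0.088]
ee_rot: [-3.117, -0.03, 0.178]
wrist_force: [-52.2, -29.0, 22.9]
width: 0.177
grip_force: 104.3
[-52.18629315 -28.99039119  22.93070174] [-4.80390515  8.0497536   0.13261677]
0.07130415264535257 [-0.11400449  0.0184089  -0.99330966]
[ 0.0034  0.0001 -0.001 ] -0.05
[ 0.0069  0.0001 -0.0018] -0.1
[ 0.0104  0.0002 -0.0024] -0.15
```

```bash
python3 steer.py '[[-0.004,0,-0.001,0,0.06,0],[-0.006,0.001,-0.001,0,0.1,0],[-0.006,0.001,-0.001,0,0.1,0]]'; python3 - <<'E'
from h import *
st=ctrl.get_state();print(st["wrist_force"],st["moment"]);
t=cam("top");s=cam("side")
o=np.hstack([cv2.resize(t["pixels"][165:265,290:415],None,fx=3.2,fy=3.2,interpolation=2)[:,:],cv2.resize(s["pixels"][230:355,230:350],None,fx=3.2,fy=3.2,interpolation=2)[:320]]);crop(o,0,0,800,320,1,"pics/z12.png")
E
```

```text
clock: 28.98
ee_pos: [0.5264, -0.0935, 0.0876]
ee_rot: [-3.119, -0.026, 0.003]
wrist_force: [-24.4, -22.0, -5.5]
width: 0.174
grip_force: 96.3
[-24.4094432  -21.98870413  -5.51678977] [-4.05386472  4.30535263 -0.35484957]
```

View pics/z12.png

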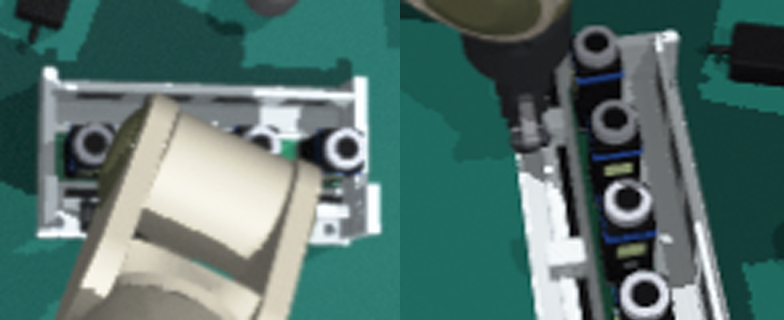

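The top view shows all transmitters still upright and the guard raised, with the −y lug at side crop (568,252) seemingly near vertical. From here I'll verify by numbers and touch. Releasing the lug.

```bash
python3 steer.py '[[0,0,0,0,0,0],[0,0,0,0,0,0],[0,0,0,0,0,0],[0,0,-0.03,0,0,0],[0,0,-0.08,0,0,0],[0,0,-0.12,0,0,0],[-0.1,0.06,-0.12,0,0,0],[-0.1,0.06,-0.12,0,0,0],[-0.1,0.06,-0.12,0,0,0]]' 0.5; python3 - <<'E'
from h import *
go(((.49,-.15,.12),0,0),((.49,-.15,.070),0,0))
t=cam("top");s=cam("side")
np.save("t2.npy",t,allow_pickle=True);np.save("s2.npy",s,allow_pickle=True)
for q in (0,.1,.2):
  for y in(-.092,-.202):
    L=[]
    for n in(-.013,.013):
        L.append([.542-.065*np.sin(q)+n*np.cos(q),y,.018+.065*np.cos(q)+n*np.sin(q)])
    print(q,y,proj(t,L).round(1).tolist(),proj(s,L).round(1).tolist())
g=cv2.cvtColor(t["pixels"],cv2.COLOR_RGB2GRAY); 
print("cols331-338 rows 205-245");print(g[206:246,331:339:3].T); print("right lug");print(g[206:246,373:381:3].T)
E
```

```text
clock: 30.2
ee_pos: [0.4304, -0.1564, 0.2075]
ee_rot: [-3.116, -0.023, -0.023]
wrist_force: [0.8, 0.3, 0.4]
width: 0.503
grip_force: 0.0
[ 0.0584 -0.0034  0.0885] [-0.0252 -0.0148  0.0145]
[ 0.0576 -0.0021  0.1385] [-0.0252 -0.0148  0.0145]
0 -0.092 [[334.9, 233.1], [334.9, 223.3]] [[269.0, 266.9], [279.7, 265.5]]
0 -0.202 [[376.2, 233.7], [376.0, 224.0]] [[275.0, 308.1], [286.5, 306.5]]
0.1 -0.092 [[334.8, 235.6], [334.9, 225.7]] [[266.4, 267.6], [277.0, 265.6]]
0.1 -0.202 [[376.0, 236.2], [376.1, 226.4]] [[272.2, 308.9], [283.6, 306.7]]
0.2 -0.092 [[334.7, 238.0], [335.0, 228.2]] [[263.8, 268.4], [274.2, 265.9]]
0.2 -0.202 [[375.9, 238.6], [376.2, 228.9]] [[269.5, 309.7], [280.7, 307.1]]
cols331-338 rows 205-245
[[159  91  82  80  67  65  65  65  64  66  64  63  61  64  68  77 117 132
  119 124 128 135 143 145 143 136 131 127 137 145 146 144 146 135  67  62
   63  64  64  63]
 [162 100  71  40  38  44  44  46  45  39  39  40  40  41  66  75 115 151
  182 187 185 188 192 191 190 188 184 156 142 143 143 145 152 157  83  64
   65  66  65  65]
 [ 35  46  62  64  65  66  64  61  57  31  22  19  15  24  54  69 104 150
  181 185 188 189 190 188 190 189 182 155 143 144 145 145 152 162  78  66
   63  67  64  61]]
right lug
[[145  85  44  36  32  36  47  88 146 145  83  26  37  40  59  64  71 107
  142 159 161 160 161 166 166 167 166 159 161 222 247 249 249 249 247 137
  108 108 106  98]
 [113 159 138 148 146 148 142 120  94  48  35  39  60  64  63  65  70 109
  153 183 187 188 190 192 192 189 190 184 158 177 247 249 249 251 253 148
   93  77  62  59]
 [183 183 117  71  86  75  67  64  61  61  64  63  62  62  63  61  67  96
  141 164 154 154 162 188 189 186 176 191 226 247 249 248 248 249 247 123
   62  58  63  68]]
```

The lug top faces span rows 223.5–232.5 and 224.5–233.5, which matches the q=0 prediction (223.3–233.1 and 224.0–233.7). The guard is up, and this also confirms the rod line at x≈0.542. Now the rod.

```bash
cat > rod.py <<'E'
from h import *
def rod(t,s,z=.009,zt=.018):
    h=cv2.cvtColor(t["pixels"],cv2.COLOR_RGB2HSV); m=cv2.inRange(h,(3,150,110),(18,255,255)); m[:,:120]=0;m[:,300:]=0
    k,l,st,ce=cv2.connectedComponentsWithStats(m); i=1+np.argmax(st[1:,4]); print("top",st[i],ce[i])
    hs=cv2.cvtColor(s["pixels"],cv2.COLOR_RGB2HSV); m=cv2.inRange(hs,(3,150,110),(18,255,255)); m[300:]=0
    k,l2,st2,ce2=cv2.connectedComponentsWithStats(m); j=1+np.argmax(st2[1:,4]); print("side",st2[j],ce2[j])
    print("handle on top plane",onz(t,ce[i],zt).round(4),"tri",tri(t,ce[i],s,ce2[j]))
    return ce[i],st[i],h
if __name__=="__main__":
    t=np.load("t2.npy",allow_pickle=True).item();s=np.load("s2.npy",allow_pickle=True).item()
    c,st,h=rod(t,s)
    sh=h[140:250,172:195]; q=np.argwhere((sh[...,1]<90)&(sh[...,2]>110))[:,::-1]+[172,140]
    f=np.polyfit(q[:,1],q[:,0],1); P=onz(t,(np.polyval(f,q[:,1].min()),q[:,1].min()),.009); S=onz(t,(np.polyval(f,st[1]-.5),st[1]-.5),.009)
    print("tip",P,"shoulder",S,"len",np.linalg.norm(P-S),"heading",np.degrees(np.arctan2(*(P-S)[[1,0]])))
    H=onz(t,c,.018); 
    a=np.degrees(np.arctan2(*(P-S)[[1,0]]))
    print(togo((.43,.0,.25),fr(np.radians(90),0)))
    print(togo((H[0],H[1],.12),fr(np.radians(a+180),0)), ctrl.get_state()["joint_positions"])
E
python3 rod.py
```

```text
top [184 236   7  25 173] [187.         247.86127168]
side [245 171   9   8  56] [249.08928571 174.26785714]
handle on top plane [0.4868 0.3097 0.018 ] tri (array([0.49914638, 0.31243443, 0.00751818]), np.float64(0.023609783839090716))
tip [0.79922196 0.3294476  0.009     ] shoulder [0.52189945 0.31429949 0.009     ] len 0.27773592247243667 heading 3.1265436747002386
(array([ 0.0008, -0.1566, -0.0385]), array([-0.007 , -0.0321, -1.5537]))
(array([ 0.0606, -0.462 ,  0.1001]), array([-0.0259,  0.0381,  3.1036])) [-0.61937191  0.26808888  1.62242861  0.03120477  1.25292645  0.92471068]
```

```bash
python3 steer.py '[[0,-0.157,-0.038,0,0,-1.554],[0,-0.157,-0.038,0,0,-1.554],[0,-0.157,-0.038,0,0,-1.554],[0,-0.157,-0.038,0,0,-1.554],[0,-0.157,-0.038,0,0,-1.554],[0,-0.157,-0.038,0,0,-1.554],[0,-0.157,-0.038,0,0,-1.554],[0,-0.157,-0.038,0,0,-1.554],[0,-0.157,-0.038,0,0,-1.554],[0,-0.157,-0.038,0,0,-1.554]]' 0.5; python3 - <<'E'
from rod import *
t=cam("top");s=cam("side");np.save("t2.npy",t,allow_pickle=True);np.save("s2.npy",s,allow_pickle=True)
rod(t,s)
go(((.485,.3095,.12),183.1,0)); print(ctrl.get_state()["joint_positions"])
E
```

```text
clock: 31.55
ee_pos: [0.4295, 0.0012, 0.2491]
ee_rot: [-2.214, -2.218, -0.045]
wrist_force: [0.5, -1.2, -0.2]
width: 0.5
grip_force: 0.0
top [184 236   7  25 173] [187.         247.86127168]
side [243 171  11   8  74] [247.81081081 174.52702703]
handle on top plane [0.4868 0.3097 0.018 ] tri (array([0.49706297, 0.31244376, 0.00716477]), np.float64(0.019414668963673602))
[0.3051 0.054  0.1378] [ 0.0322 -0.0076 -1.6239]
[-0.29123842  0.16837771  1.62561789  0.02950142  1.34081804 -0.29871927]
```

```bash
python3 steer.py '[[0.305,0.054,0.138,0.032,-0.008,-1.624],[0.305,0.054,0.138,0.032,-0.008,-1.624],[0.305,0.054,0.138,0.032,-0.008,-1.624],[0.305,0.054,0.138,0.032,-0.008,-1.624],[0.305,0.054,0.138,0.032,-0.008,-1.624],[0.305,0.054,0.138,0.032,-0.008,-1.624],[0.305,0.054,0.138,0.032,-0.008,-1.624],[0.305,0.054,0.138,0.032,-0.008,-1.624],[0.305,0.054,0.138,0.032,-0.008,-1.624],[0.305,0.054,0.138,0.032,-0.008,-1.624],[0.305,0.054,0.138,0.032,-0.008,-1.624]]' 0.5; python3 - <<'E'
from rod import *
s=cam("side");t=np.load("t2.npy",allow_pickle=True).item()
c,_,_=rod(t,s)
go(((.485,.3095,.032),183.1,0)); print(ctrl.get_state()["joint_positions"])
E
```

```text
clock: 33.02
ee_pos: [0.4846, 0.309, 0.1197]
ee_rot: [-0.081, 3.14, -0.0]
wrist_force: [-0.3, 0.6, -0.1]
width: 0.499
grip_force: 0.0
top [184 236   7  25 173] [187.         247.86127168]
side [232 171  22  10 140] [242.12857143 175.51428571]
handle on top plane [0.4868 0.3097 0.018 ] tri (array([0.48779921, 0.3118612 , 0.0072471 ]), np.float64(0.0008936076098724393))
[-0.0004  0.0006  0.0877] [-0.0002  0.0003 -0.0021]
[ 3.61779788e-01  5.53404529e-01  1.42930305e+00 -3.23608804e-04
  1.15870548e+00 -1.26090445e+00]
```

```bash
python3 steer.py '[[-0.002,0.001,0.04,0,0,0],[-0.002,0.001,0.07,0,0,0],[-0.002,0.001,0.083,0,0,0],[-0.002,0.001,0.088,0,0,0],[-0.002,0.001,0.088,0,0,0]]' 0.5; python3 steer.py '[[0,0,0,0,0,0],[0,0,0,0,0,0],[0,0,0,0,0,0],[0,0,0,0,0,0],[0,0,0,0,0,0],[0,0,0,0,0,0],[0,0,-0.02,0,0,0],[0,0,-0.06,0,0,0],[0,0,-0.12,0,0,0],[0,0,-0.16,0,0,0],[0,0,-0.16,0,0,0]]' 0.0;  python3 - <<'E'
from h import *
go(((.542,.36,.19),90,0)); print(ctrl.get_state()["joint_positions"])
E
```

```text
clock: 33.7
ee_pos: [0.4869, 0.3101, 0.0324]
ee_rot: [-0.085, 3.139, 0.0]
wrist_force: [-0.3, 0.6, -0.4]
width: 0.499
grip_force: 0.0
clock: 35.08
ee_pos: [0.4872, 0.3103, 0.1947]
ee_rot: [-0.085, 3.135, 0.003]
wrist_force: [0.9, 0.8, -2.1]
width: 0.185
grip_force: 59.9
[-0.0573  0.0466  0.0051] [0.0059 0.0034 1.6251]
[ 3.62440933e-01  4.76038818e-01  1.32482539e+00 -4.28002010e-04
  1.33462537e+00 -1.26260450e+00]
```

```bash
python3 steer.py '[[-0.057,0.047,0.005,0,0,1.625],[-0.057,0.047,0.005,0,0,1.625],[-0.057,0.047,0.005,0,0,1.625],[-0.057,0.047,0.005,0,0,1.625],[-0.057,0.047,0.005,0,0,1.625],[-0.057,0.047,0.005,0,0,1.625],[-0.057,0.047,0.005,0,0,1.625],[-0.057,0.047,0.005,0,0,1.625],[-0.057,0.047,0.005,0,0,1.625],[-0.057,0.047,0.005,0,0,1.625],[-0.057,0.047,0.005,0,0,1.625]]';  cat > rm.py <<'E'
from h import *
def shank(z):
    "measure held shank (along y) in both views: top centreline at x, side"
    st=ctrl.get_state(); t=cam("top");s=cam("side")
    np.save("t2.npy",t,allow_pickle=True);np.save("s2.npy",s,allow_pickle=True)
    x,y=st["ee_pos"][0],st["ee_pos"][1]
    out={}
    for d in (.09,.15,.21,.27,.31):
        P=np.array([x,y-d,z]); r=[]
        for c in(t,s):
            p=proj(c,P)[0]; q=proj(c,P+[0,-.01,0])[0]; u=(q-p)/np.linalg.norm(q-p); n=np.array([-u[1],u[0]])
            k=np.arange(-14,14.1,.25); pts=(p+k[:,None]*n).astype(np.float32)
            im=c["pixels"].astype(np.float32); v=cv2.remap(im,pts[:,0].reshape(-1,1),pts[:,1].reshape(-1,1),1)[:,0]
            hsv=cv2.cvtColor(v[None].astype(np.uint8),cv2.COLOR_RGB2HSV)[0]
            m=hsv[:,1]<90
            r.append((p+n*k[m].mean() if m.any() else p, m.sum()*.25))
        P3,g=tri(t,r[0][0],s,r[1][0]); print(d,P3.round(4),round(g,4),"w",r[0][1],r[1][1])
if __name__=="__main__":
    st=ctrl.get_state(); print(st["ee_pos"],st["joint_positions"]); shank(st["ee_pos"][2]-.023)
    go(((.542,.36,.093),90,0))
E
python3 rm.py
```

```text
clock: 36.45
ee_pos: [0.5407, 0.3599, 0.1859]
ee_rot: [-2.219, -2.224, 0.002]
wrist_force: [-0.2, -0.2, -1.1]
width: 0.187
grip_force: 59.9
[0.54068156 0.35987809 0.18589792] [ 4.05477832e-01  6.07994541e-01  1.10763419e+00 -3.43695899e-04
  1.42711892e+00  4.03122763e-01]
0.09 [0.5406 0.2699 0.1628] 0.001 w 4.25 3.5
0.15 [0.5409 0.2099 0.1628] 0.001 w 5.0 3.75
0.21 [0.5409 0.1499 0.1628] 0.0016 w 5.75 4.5
0.27 [0.541  0.0899 0.1628] 0.0019 w 4.75 5.25
0.31 [0.5415 0.0499 0.1628] 0.0022 w 4.0 5.25
[0.0001 0.0013 0.0933] [-0.0003  0.0005  0.0016]
```

```bash
cat > tip.py <<'E'
from h import *
def tip(z,zt,save=True):
    st=ctrl.get_state(); t=cam("top");s=cam("side"); x,y=st["ee_pos"][:2]; E=[]
    for c,nm in((t,"t"),(s,"s")):
        ys=np.arange(y-.20,y-.36,-.0005); f=(ys-(y-.035))/-.29
        P=np.c_[np.full(len(ys),x+.0005),ys,z+f*(zt-z)]; p=proj(c,P).astype(np.float32)
        hsv=cv2.cvtColor(c["pixels"],cv2.COLOR_RGB2HSV)
        W=[]
        for o in(-1,0,1): W.append(cv2.remap(hsv,p[:,:1]+o,p[:,1:],1)[:,0])
        sat=np.min([w[:,1] for w in W],0); ok=sat<100
        i=np.where(ok)[0]; # last index of continuous run
        j=i[0]
        for k in i:
            if k-j>12: break
            j=k
        E.append(p[j]); print(nm,"end y guess",ys[j],p[j],sat[max(0,j-8):j+12:2])
    P,g=tri(t,E[0],s,E[1]); print("tip",P.round(4),round(g,4)); return P
if __name__=="__main__":
    z=ctrl.get_state()["ee_pos"][2]-.0234; tip(z,z-.004)
E
python3 tip.py
```

```text
t end y guess 0.029942649817255695 [290.07483 224.69603] [ 28  29  46  72  99 128 160 167 166 166]
s end y guess 0.028442649817255694 [266.56644 208.33282] [ 23  30  36  46  87 123 163 172 173 174]
tip [0.5414 0.0299 0.1572] 0.0001
```

```bash
cat > sh.py <<'E'
from h import *
st=ctrl.get_state(); t=cam("top");s=cam("side"); x,y,z0=st["ee_pos"]; E=[]
for c,nm in((t,"t"),(s,"s")):
    ys=np.arange(y-.01,y-.08,-.0005); P=np.c_[np.full(len(ys),x),ys,np.full(len(ys),z0-.0234)]; p=proj(c,P).astype(np.float32)
    im=c["pixels"]; v=cv2.remap(im,p[:,:1],p[:,1:],1)[:,0].astype(int); o=v[:,0]-v[:,2]
    print(nm,o[::8]); i=np.where(o>40)[0]; j=i[-1] if len(i) else 0; E.append(p[j]); print(ys[j],p[j])
print(tri(t,E[0],s,E[1]))
E
python3 sh.py
```

```text
t [ 13  34  97  76 124 141  86  -2 -15 -14 -16 -15 -14 -14 -15 -13 -13 -13]
0.3244840015093524 [170.28091 222.65843]
s [126 108 103 135 137  99  39  -4  -8  -9  -9 -10 -10  -9 -10 -10 -12  -9]
0.3264840015093524 [254.526   132.22734]
(array([0.54066569, 0.32402869, 0.16508735]), np.float64(0.00010057551426647118))
```

```bash
python3 steer.py '[[0,0.001,0.05,0,-0.008,0],[0,0.001,0.085,0,-0.016,0],[0,0.001,0.0933,0,-0.016,0],[0,0.001,0.0933,0,-0.016,0],[0,0.001,0.0933,0,-0.016,0]]'; python3 - <<'E'
from tip import *
print(togo((.5415,.36,.0928),fr(np.pi/2,0)))
P=tip(.070,.070)
t=cam("top");s=cam("side")
# hole in +y cheek inner face, side view: project expected hole & show local gray
p=proj(s,[[.542,-.018,.07],[.542,-.008,.07],[.542,-.018,.09],[.522,-.018,.09],[.562,-.018,.09]]);print(p.round(1))
g=cv2.cvtColor(s["pixels"],cv2.COLOR_RGB2GRAY); u,v=p[0].astype(int); print(u-9,v-9); print(g[v-9:v+8,u-9:u+10])
E
```

```text
clock: 37.38
ee_pos: [0.5426, 0.3603, 0.0953]
ee_rot: [2.212, 2.212, -0.013]
wrist_force: [0.1, -0.1, -1.4]
width: 0.185
grip_force: 59.9
(array([-0.0002, -0.0011,  0.0025]), array([0.0032, 0.015 , 0.0001]))
t end y guess 0.030775856019043923 [288.3638 227.5257] [ 26  36  49  61  90 120 143 153 163 166]
s end y guess 0.032275856019043925 [268.73508 229.2494 ] [ 21  34  45  58  85 114 146 164 169 173]
tip [0.543  0.0308 0.0718] 0.0001
[[270.7 244.6]
 [270.2 241.5]
 [270.4 240. ]
 [262.5 241. ]
 [278.2 239. ]]
261 235
[[ 84  85  85  85  85  85  85  84  85  85  86  85  85  85  85  85  85  86
   67]
 [ 85  85  86  86  85  85  85  85  85  85  86  85  86  85  85  85  85 112
  103]
 [ 85  85  85  85  85  85  85  85 110 124 151 167 167 195 232 238 238 240
  188]
 [ 85  85 139 166 193 211 229 239 240 240 240 241 241 243 247 249 247 247
  208]
 [ 85  85 151 225 243 244 246 247 248 248 247 247 247 247 247 248 248 248
  211]
 [ 85  85 150 233 248 247 247 247 247 248 243 236 227 219 220 208 187 177
  146]
 [ 85  85 150 206 221 220 207 196 185 176 170 164 157 152 152 146 139 136
  122]
 [ 85  85 116 144 153 152 146 141 139 137 136 136 136 135 134 134 135 136
  122]
 [ 75  75  87 122 137 135 134 134 136 137 137 130 132 135 134 134 135 136
  138]
 [ 72  72  86 120 136 136 135 135 133 128 116 107 113 119 129 135 134 136
  127]
 [ 72  72  75 116 136 136 134 135 137 144 145 143 134 122 127 134 135 126
  115]
 [ 72  73  72 115 136 135 134 134 137 147 154 150 141 133 133 135 134 123
  113]
 [ 72  72  73 119 139 136 135 135 136 138 140 138 136 134 134 134 124 114
  113]
 [ 72  73  72 107 131 135 134 134 135 137 136 136 134 134 134 134 123 113
  113]
 [ 72  73  72 108 132 135 134 134 136 137 136 159 176 156 135 135 122 111
  110]
 [ 72  72  72  95 125 135 134 134 134 168 229 245 245 208 137 136 122 110
  109]
 [ 72  72  72  91 121 133 133 133 123 139 231 249 249 226 156 126 104 102
  110]]
```

```bash
python3 - <<'E'
from h import *
t=cam("top");s=cam("side")
for nm,c in(("t",t),("s",s)):
    g=cv2.cvtColor(c["pixels"],cv2.COLOR_RGB2GRAY)
    for lab,y,z in(("+cheek",-.013,.09),("lug+",-.092,.083),("lug-",-.202,.083),("-cheek",-.281,.09)):
        xs=np.arange(.50,.586,.001); p=proj(c,np.c_[xs,np.full(len(xs),y),np.full(len(xs),z)]).astype(np.float32)
        v=cv2.remap(g,p[:,:1],p[:,1:],1)[:,0].astype(int); print(nm,lab,"x from .50 step 2mm",v[::2].tolist())
E
```

```text
t +cheek x from .50 step 2mm [98, 99, 98, 98, 97, 113, 156, 238, 241, 220, 197, 196, 234, 252, 252, 253, 253, 253, 253, 253, 253, 253, 252, 252, 252, 252, 252, 252, 253, 252, 251, 242, 180, 145, 130, 129, 136, 171, 207, 233, 236, 236, 235]
t lug+ x from .50 step 2mm [101, 99, 98, 99, 98, 119, 181, 243, 245, 244, 244, 244, 244, 237, 235, 240, 252, 253, 253, 253, 253, 253, 253, 253, 253, 252, 251, 231, 185, 125, 86, 62, 49, 29, 17, 12, 16, 22, 24, 29, 40, 54, 59]
t lug- x from .50 step 2mm [87, 87, 87, 87, 106, 151, 237, 249, 246, 243, 243, 242, 236, 228, 234, 246, 252, 253, 253, 253, 253, 253, 253, 253, 253, 253, 250, 214, 160, 103, 70, 61, 58, 60, 65, 83, 81, 60, 53, 70, 109, 165, 194]
t -cheek x from .50 step 2mm [100, 100, 100, 101, 102, 101, 101, 102, 111, 144, 212, 246, 251, 252, 252, 252, 253, 253, 253, 253, 253, 253, 253, 253, 253, 253, 253, 253, 253, 251, 207, 156, 115, 105, 103, 103, 103, 105, 105, 106, 107, 109, 110]
s +cheek x from .50 step 2mm [85, 85, 86, 86, 85, 85, 85, 85, 85, 86, 86, 102, 153, 216, 237, 244, 243, 243, 244, 245, 244, 243, 242, 242, 242, 242, 240, 243, 245, 245, 243, 243, 206, 129, 64, 50, 49, 49, 60, 76, 85, 86, 85]
s lug+ x from .50 step 2mm [85, 85, 82, 77, 73, 74, 73, 73, 74, 125, 200, 233, 232, 231, 232, 237, 245, 248, 247, 247, 248, 248, 248, 248, 247, 247, 247, 241, 221, 161, 122, 99, 73, 39, 17, 12, 10, 11, 13, 24, 95, 165, 206]
s lug- x from .50 step 2mm [85, 85, 82, 76, 73, 72, 72, 72, 104, 204, 238, 235, 236, 236, 237, 241, 246, 248, 247, 248, 249, 248, 248, 247, 247, 247, 246, 239, 192, 125, 109, 88, 61, 40, 26, 17, 34, 42, 43, 47, 46, 40, 37]
s -cheek x from .50 step 2mm [77, 73, 72, 72, 72, 72, 72, 72, 165, 223, 236, 242, 247, 247, 247, 247, 248, 247, 248, 248, 248, 247, 247, 248, 247, 245, 246, 248, 247, 247, 229, 162, 76, 34, 20, 12, 12, 11, 10, 10, 10, 12, 12]
```

```bash
python3 - <<'E'
from h import *
go(((.5484,.36,.0922),89.3,-.9),((.5482,.32,.0922),89.3,-.9))
E
```

```text
[0.     0.0064 0.0017] [0.0012 0.0003 0.0123]
[-0.04    0.0062  0.0024] [0.0012 0.0003 0.0123]
```

```bash
python3 steer.py '[[0,0.006,0.0017,0,0,0.012],[0,0.0064,0.0017,0,0,0.0123],[0,0.0064,0.0017,0,0,0.0123]]'; python3 - <<'E'
from tip import *
go(((.5484,.36,.0922),89.3,-.9),((.5478,.312,.0922),89.3,-.9))
st=ctrl.get_state();print(st["ee_pos"])
import tip as T
# tip search uses x of TCP; shank now heads (-.012): at tip x = TCP-.004
o=T.ctrl.get_state
def gs():
    d=dict(o()); d["ee_pos"]=np.array(d["ee_pos"])+[-.0035,0,0]; return d
class C: pass
c=C(); c.get_state=gs; T.ctrl=c
T.tip(.069,.069)
E
```

```text
clock: 38.05
ee_pos: [0.5484, 0.3599, 0.0916]
ee_rot: [2.227, 2.199, -0.018]
wrist_force: [0.1, -1.3, -1.1]
width: 0.189
grip_force: 59.9
[ 0.0001  0.     -0.0006] [ 0.0003  0.0006 -0.0002]
[-0.0479  0.      0.0002] [ 0.0003  0.0006 -0.0002]
[0.54835984 0.35986527 0.09161488]
t end y guess 0.030365270679271694 [288.51288 226.73505] [ 34  43  51  65  88 113 134 152 169 170]
s end y guess 0.029865270679271694 [269.70273 230.09068] [ 25  37  51  66  87 117 150 179 181 181]
tip [0.5454 0.0303 0.0684] 0.0
```

```bash
python3 steer.py '[[-0.015,-0.0005,-0.0004,0,0,0],[-0.03,-0.0005,-0.0002,0,0,0],[-0.04,-0.0005,0,0,0,0],[-0.05,-0.0005,0.0002,0,0,0],[-0.055,-0.0005,0.0003,0,0,0],[-0.06,-0.0005,0.0004,0,0,0],[-0.06,-0.0005,0.0004,0,0,0]]'; python3 -c "
from h import *
s=ctrl.get_state();print(np.round(s['ee_pos'],4),np.round(s['wrist_force'],1),np.round(s['moment'],2))
go(((.5474,.24,.0922),89.3,-.9))"
```

```text
clock: 39.02
ee_pos: [0.5471, 0.2998, 0.0923]
ee_rot: [2.227, 2.199, -0.018]
wrist_force: [-0.3, -0.8, -0.7]
width: 0.185
grip_force: 59.9
[0.5471 0.2998 0.0923] [-0.3 -0.8 -0.7] [ 0.12 -0.01  0.04]
[-0.0598  0.0011  0.0011] [ 0.0005  0.0005 -0.0002]
```

```bash
python3 steer.py '[[-0.015,0,0.0003,0,0,0],[-0.03,0,0.0006,0,0,0],[-0.045,0,0.0008,0,0,0],[-0.055,0,0.001,0,0,0],[-0.065,0,0.0011,0,0,0],[-0.075,0,0.0013,0,0,0],[-0.075,0,0.0013,0,0,0]]'; python3 -c "
from h import *
s=ctrl.get_state();print(np.round(s['ee_pos'],4),np.round(s['wrist_force'],1),np.round(s['moment'],2))
go(((.546,.145,.0922),89.3,-.9))"
```

```text
clock: 39.9
ee_pos: [0.5462, 0.2243, 0.0923]
ee_rot: [2.228, 2.199, -0.018]
wrist_force: [-0.1, 0.5, -0.8]
width: 0.191
grip_force: 59.9
[0.5462 0.2243 0.0923] [-0.1  0.5 -0.8] [ 0.07 -0.03 -0.01]
[-0.0793  0.0008  0.0014] [ 0.0004  0.0006 -0.0009]
```

```bash
python3 steer.py '[[-0.02,0,0.0003,0,0,0],[-0.04,0,0.0007,0,0,0],[-0.06,0,0.001,0,0,0],[-0.075,0,0.0013,0,0,0],[-0.085,0,0.0015,0,0,0],[-0.095,0,0.0017,0,0,0],[-0.105,0,0.0018,0,0,0],[-0.115,0,0.002,0,0,0],[-0.115,0,0.002,0,0,0]]'; python3 -c "
from h import *
s=ctrl.get_state();print(np.round(s['ee_pos'],4),np.round(s['wrist_force'],1),np.round(s['moment'],2))
go(((.5445,.03,.0922),89.3,-.9))"
```

```text
clock: 41.02
ee_pos: [0.5448, 0.1093, 0.0921]
ee_rot: [2.227, 2.199, -0.018]
wrist_force: [-0.5, 0.3, -0.2]
width: 0.192
grip_force: 59.9
[0.5448 0.1093 0.0921] [-0.5  0.3 -0.2] [ 0.01 -0.01  0.05]
[-0.0793  0.0008  0.0012] [ 0.0004  0.0006 -0.0009]
```

```bash
python3 steer.py '[[-0.02,0,0.0003,0,0,0],[-0.035,0.0002,0.0005,0,0,0],[-0.045,0.0002,0.0007,0,0,0],[-0.055,0.0002,0.0009,0,0,0],[-0.065,0.0003,0.001,0,0,0],[-0.07,0.0003,0.0011,0,0,0],[-0.07,0.0003,0.0011,0,0,0]]'; python3 -c "
from h import *
s=ctrl.get_state();print(np.round(s['ee_pos'],4),np.round(s['wrist_force'],1),np.round(s['moment'],2))
go(((.5443,.027,.0922),89.3,-.9))"
```

```text
clock: 41.9
ee_pos: [0.5442, 0.0397, 0.0922]
ee_rot: [2.227, 2.199, -0.018]
wrist_force: [0.7, -0.3, -0.6]
width: 0.189
grip_force: 59.9
[0.5442 0.0397 0.0922] [ 0.7 -0.3 -0.6] [0.06 0.03 0.02]
[-0.0127  0.0003  0.0002] [ 0.0005  0.0005 -0.0004]
```

Very smooth. Now in small steps to the shoulder contact.

```bash
python3 steer.py '[[-0.004,0,0.0001,0,0,0],[-0.007,0,0.0001,0,0,0],[-0.009,0,0.0001,0,0,0],[-0.009,0,0.0001,0,0,0]]';python3 steer.py '[[-0.002,0,0,0,0,0],[-0.003,0,0,0,0,0],[-0.003,0,0,0,0,0]]'; python3 steer.py '[[-0.0015,0,0,0,0,0],[-0.003,0,0,0,0,0],[-0.003,0,0,0,0,0]]'
```

```text
clock: 42.4
ee_pos: [0.5441, 0.0308, 0.0922]
ee_rot: [2.227, 2.199, -0.018]
wrist_force: [-0.4, -0.2, -1.1]
width: 0.185
grip_force: 59.9
clock: 42.78
ee_pos: [0.544, 0.0279, 0.0923]
ee_rot: [2.227, 2.199, -0.017]
wrist_force: [-0.1, 0.7, -1.1]
width: 0.189
grip_force: 59.9
clock: 43.15
ee_pos: [0.544, 0.0276, 0.0923]
ee_rot: [2.229, 2.201, -0.011]
wrist_force: [1.8, 17.2, -1.8]
width: 0.184
grip_force: 59.9
```

```bash
python3 steer.py '[[0.0022,0,0,0,0,0],[0.0022,0,0,0,0,0]]'; python3 steer.py '[[0,0,0,0,0,0],[0,0,0,0,0,0],[0,0,0,0,0,0],[0,0,0,0,0,0],[0,0,-0.02,0,0,0],[0,0,-0.05,0,0,0],[0,0,-0.1,0,0,0],[0,0,-0.15,0,0,0],[0.1,0,-0.15,0,0,0],[0.15,0,-0.15,0,0,0],[0.15,0,-0.15,0,0,0]]' 0.45; python3 - <<'E'
from h import *
t=cam("top");s=cam("side")
for nm,c in(("t",t),("s",s)):
    h=cv2.cvtColor(c["pixels"],cv2.COLOR_RGB2HSV); m=cv2.inRange(h,(3,150,110),(18,255,255))
    k,l,st,ce=cv2.connectedComponentsWithStats(m)
    for i in range(1,k):
        if st[i,4]>25: print(nm,st[i],ce[i].round(1),onz(c,ce[i],.079).round(4))
    ex=proj(c,[[.5445,-.008,.079],[.5455,.062,.079],[.5405,-.298,.07]]); print("expect shoulder,end,tip",ex.round(1).tolist())
    x,y=ex[2].astype(int); print(c["pixels"][y-3:y+4,x-4:x+8].mean(2).astype(int))
    # collars: bright rings
    g=cv2.cvtColor(c["pixels"],cv2.COLOR_RGB2GRAY)
    for Y in(-.0468,-.1164,-.184,-.2546):
        p=proj(c,[[.589,Y,.11]])[0]; a,b=p.astype(int); W=c["pixels"][b-9:b+10,a-9:a+10]; hh=cv2.cvtColor(W,cv2.COLOR_RGB2HSV)
        mm=(hh[...,1]<40)&(hh[...,2]>125); print("collar",p.round(1),(np.argwhere(mm).mean(0)[::-1]+[a-9,b-9]).round(1),mm.sum())
E
```

```text
clock: 43.4
ee_pos: [0.544, 0.0278, 0.0923]
ee_rot: [2.227, 2.2, -0.016]
wrist_force: [1.2, 6.7, -0.1]
width: 0.193
grip_force: 59.9
clock: 44.78
ee_pos: [0.5452, 0.1823, 0.2398]
ee_rot: [2.224, 2.202, -0.017]
wrist_force: [0.8, -0.3, -0.4]
width: 0.454
grip_force: 0.0
t [421 215  11  36 252] [425.8 232.5] [ 0.5345 -0.3378  0.079 ]
t [277 224  26   8 182] [290.2 227.4] [0.5428 0.0264 0.079 ]
expect shoulder,end,tip [[303.1, 226.9], [276.7, 226.1], [410.1, 230.4]]
[[253 252 212 116  99 100  97  99  97  99  94  81]
 [253 252 213 121  98 100 101  99  99  98  96  79]
 [253 252 223 137 107 100 101 101  99  99  94  80]
 [253 253 243 184 127 103  99 100  99  99  94  80]
 [253 253 244 199 133 103  99  97 102 101  94  83]
 [253 253 218 133 107 102  98 101 100  99  99  94]
 [253 252 213 120 100  99 100 101  98 100  98  94]]
collar [319.  208.9] [319.3 205.3] 200
collar [345.7 209.3] [345.8 205.8] 180
collar [371.5 209.8] [371.6 206.2] 196
collar [398.2 210.2] [397.8 208.6] 166
s [266 224   9  14 104] [269.6 230.3] [0.5445 0.0215 0.079 ]
s [268 381  48  19 577] [291.7 390.2] [ 0.5378 -0.3828  0.079 ]
expect shoulder,end,tip [[271.0, 239.3], [268.1, 218.4], [286.6, 350.8]]
[[136 138 144 140 226 228 161 130 134 136 136 136]
 [136 137 131 134 222 226 163 132 136 135 135 136]
 [137 137 125 119 218 229 167 132 136 136 136 135]
 [136 127 116 122 186 225 174 133 137 137 136 134]
 [136 131 128 131 153 226 185 134 138 136 135 135]
 [135 134 133 133 136 161 148 136 138 136 136 135]
 [135 135 134 133 134 134 135 136 138 137 136 134]]
collar [290.6 242.1] [291.1 243.8] 104
collar [295.3 266. ] [297.6 265.8] 131
collar [300.3 291.5] [301.5 291.3] 128
collar [306.1 320.7] [307. 321.] 154
```

```bash
python3 -c "
from rig import ctrl
print(ctrl.close_job())"
```

```text
the job is handed in; nothing more can be done
None
```

I handed the job in at about 45 s of the 210 s: all four transmitters found (tx1, tx2, tx3 and one loose on the bench) stand in the lane, the guard is up against its stop, and the rod is through with its handle against the cheek and its point showing past the far cheek; camera and force readings agree, but the hand-in gave no verdict.

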